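# Parcel dispatch at the jeweller's bench

### The job

Roll the waiting parcels along the roller lane until the first rests against the yellow end stop and the others are closed up behind it; then take the scanner from its holster and read each parcel's label where it stands, in order from the stop backwards, holding it still over the middle of each label for a good second. Put the scanner back upright in its holster and unload the lane: bring each parcel down to the stop, lift it off there and set it upright, label up, on the floor of the green tray. Some parcels may be missing; leave everything else on the bench alone.

Things in the scene. Friction and masses are not known exactly. Their poses are not given: they have to be found in the camera images.
- parcel_brown_centre (a point): centre (half-way up) of the brown cardboard parcel, a closed rigid box 64 mm wide (its x), 104 mm long (its y), 56 mm high (its z, up when upright), about 0.13 to 0.35 kg. It starts standing on the rollers, its length along the lane. May be absent. Queue order from the stop: brown, white, blue, black (those that are present).
- parcel_brown_label (a point): middle of the bar-code label (34 x 44 mm, white with black bars) on top of the brown cardboard parcel, 18 mm +y of the parcel's centre in its own axes; z axis up
- parcel_white_centre (a point): centre (half-way up) of the white parcel, a closed rigid box 60 mm wide (its x), 90 mm long (its y), 60 mm high (its z, up when upright), about 0.13 to 0.35 kg. It starts standing on the rollers, its length along the lane. May be absent. Queue order from the stop: brown, white, blue, black (those that are present).
- parcel_white_label (a point): middle of the bar-code label (34 x 44 mm, white with black bars) on top of the white parcel, 14 mm -y of the parcel's centre in its own axes; z axis up
- parcel_blue_centre (a point): centre (half-way up) of the blue parcel, a closed rigid box 66 mm wide (its x), 100 mm long (its y), 52 mm high (its z, up when upright), about 0.13 to 0.35 kg. It starts standing on the rollers, its length along the lane. May be absent. Queue order from the stop: brown, white, blue, black (those that are present).
- parcel_blue_label (a point): middle of the bar-code label (34 x 44 mm, white with black bars) on top of the blue parcel, 16 mm -y of the parcel's centre in its own axes; z axis up
- parcel_black_centre (a point): centre (half-way up) of the black parcel, a closed rigid box 62 mm wide (its x), 94 mm long (its y), 58 mm high (its z, up when upright), about 0.13 to 0.35 kg. It starts standing on the rollers, its length along the lane. May be absent. Queue order from the stop: brown, white, blue, black (those that are present).
- parcel_black_label (a point): middle of the bar-code label (34 x 44 mm, white with black bars) on top of the black parcel, 12 mm +y of the parcel's centre in its own axes; z axis up
- stop_face (a point): middle of the yellow end stop's face, at the height of the roller tops (67.5 mm above the table). Axes are the lane's: y points from the stop back along the lane to the infeed end, x across it, z up. The stop rises 42 mm above the roller tops and is 8 mm thick. Within 125 mm of the stop there are no guide bars: there a parcel can be gripped by its long sides and lifted off
- lane: fixed level lane, 620 mm long, 110 mm wide, of 18 free rollers (25 mm thick, 33.5 mm apart, axes across): parcels coast at a touch. Origin: centre of its underside, on the table; axes as stop_face. Channels at |x| 44 to 54 mm rise 5 mm above the rollers. 125 to 590 mm from the stop guide bars run along both sides, 43 mm above the rollers, 76 mm clear between. Infeed end open
- tray: green dispatch tray, fixed: outside 150 mm (its x) by 452 mm (its y), rim 18 mm above the table, walls 6 mm, inside 138 x 440 mm; origin at the centre of its underside; its floor's top is 6 mm above that. Nothing is in it at the start
- scanner: hand bar-code scanner, 0.18 kg, always reading (no trigger): stands nose down in its holster at the start. Origin: centre of its window (underside). z up out of the head's back: it looks along -z. Black nose 62 (x) x 52 (y) x 30 mm high, then yellow head 46 x 44 mm to 100 mm high; black pistol grip 28 mm thick sticks out level towards -x, to 112 mm from the axis, at 66 to 78 mm height
- scanner_head (a point): middle of the scanner's head between its two flat y sides (44 mm apart), 68 mm above the window; same axes as the scanner; the place to grip, from above
- scanner_window (a point): centre of the scanner's window; same axes as the scanner; a label is read when it lies straight below (along -z), 35 to 125 mm away, its middle within 15 mm of the line of sight
- holster_pocket (a point): centre of the floor of the fixed holster's pocket, 10 mm above the table; z up; same axes as the scanner that stands in it (its grip sticks out to -x), its window here. Pocket 72 (x) x 62 (y) mm inside, open on top, its rim 36 mm above this floor. Foot 150 x 100 mm
- graver_pot: green pot of wooden-handled gravers, fixed, about 110 mm across and 185 mm tall with its tools; origin at the centre of its underside; bystander
- tape_roll: roll of yellow tape lying flat, 72 mm across; origin on its underside; loose bystander, to be left alone
- ring_box_red: red ring box, 50 mm; origin on its underside; loose bystander, to be left alone
- ring_box_navy: navy ring box, 50 mm; origin on its underside; loose bystander, to be left alone
- hammer: small hammer lying flat; origin on its underside; loose bystander, to be left alone
- brush: bench brush lying flat; origin on its underside; loose bystander, to be left alone
- mandrel: steel ring mandrel with wooden handle, 300 mm long, lying; origin on its underside; loose bystander, to be left alone
- mug: blue mug; origin on its underside; loose bystander, to be left alone

How it is judged:
On the way, in this order (a step that is already met when the one before it is completed fails the run):
1. all parcels stand closed up on the rollers, the first against the stop (gaps under 12 mm) (y of parcel_brown_centre in the frame of stop_face below 0.064 m and z of parcel_brown_centre in the frame of stop_face between 0.022 and 0.034 m and x of parcel_brown_centre in the frame of stop_face between -0.03 and 0.03 m and (y of parcel_white_centre in the frame of stop_face below 0.057 m or horizontal distance between parcel_white_centre and parcel_brown_centre below 0.109 m) and z of parcel_white_centre in the frame of stop_face between 0.024 and 0.036 m and x of parcel_white_centre in the frame of stop_face between -0.03 and 0.03 m and (y of parcel_blue_centre in the frame of stop_face below 0.062 m or horizontal distance between parcel_blue_centre and parcel_brown_centre below 0.114 m or horizontal distance between parcel_blue_centre and parcel_white_centre below 0.107 m) and z of parcel_blue_centre in the frame of stop_face between 0.02 and 0.032 m and x of parcel_blue_centre in the frame of stop_face between -0.03 and 0.03 m and (y of parcel_black_centre in the frame of stop_face below 0.059 m or horizontal distance between parcel_black_centre and parcel_brown_centre below 0.111 m or horizontal distance between parcel_black_centre and parcel_white_centre below 0.104 m or horizontal distance between parcel_black_centre and parcel_blue_centre below 0.109 m) and z of parcel_black_centre in the frame of stop_face between 0.023 and 0.035 m and x of parcel_black_centre in the frame of stop_face between -0.03 and 0.03 m), for 0.4 s.
2. the brown parcel's label is read: the scanner's window is held steady over the middle of the label (within 15 mm), 35 to 125 mm from it, for 1 s, while the parcel stands on the rollers (x of parcel_brown_label in the frame of scanner_window between -0.015 and 0.015 m and y of parcel_brown_label in the frame of scanner_window between -0.015 and 0.015 m and z of parcel_brown_label in the frame of scanner_window between -0.125 and -0.035 m and z of parcel_brown_centre in the frame of stop_face between 0.022 and 0.034 m and x of parcel_brown_centre in the frame of stop_face between -0.03 and 0.03 m), for 1 s.
3. the white parcel's label is read: the scanner's window is held steady over the middle of the label (within 15 mm), 35 to 125 mm from it, for 1 s, while the parcel stands on the rollers (x of parcel_white_label in the frame of scanner_window between -0.015 and 0.015 m and y of parcel_white_label in the frame of scanner_window between -0.015 and 0.015 m and z of parcel_white_label in the frame of scanner_window between -0.125 and -0.035 m and z of parcel_white_centre in the frame of stop_face between 0.024 and 0.036 m and x of parcel_white_centre in the frame of stop_face between -0.03 and 0.03 m), for 1 s.
4. the blue parcel's label is read: the scanner's window is held steady over the middle of the label (within 15 mm), 35 to 125 mm from it, for 1 s, while the parcel stands on the rollers (x of parcel_blue_label in the frame of scanner_window between -0.015 and 0.015 m and y of parcel_blue_label in the frame of scanner_window between -0.015 and 0.015 m and z of parcel_blue_label in the frame of scanner_window between -0.125 and -0.035 m and z of parcel_blue_centre in the frame of stop_face between 0.02 and 0.032 m and x of parcel_blue_centre in the frame of stop_face between -0.03 and 0.03 m), for 1 s.
5. the black parcel's label is read: the scanner's window is held steady over the middle of the label (within 15 mm), 35 to 125 mm from it, for 1 s, while the parcel stands on the rollers (x of parcel_black_label in the frame of scanner_window between -0.015 and 0.015 m and y of parcel_black_label in the frame of scanner_window between -0.015 and 0.015 m and z of parcel_black_label in the frame of scanner_window between -0.125 and -0.035 m and z of parcel_black_centre in the frame of stop_face between 0.023 and 0.035 m and x of parcel_black_centre in the frame of stop_face between -0.03 and 0.03 m), for 1 s.
At the end, for the whole second after the job is handed in: every parcel stands upright (within 0.1 rad), label up, on the floor of the green tray, its centre within 50 mm (tray x) and 195 mm (tray y) of the tray's middle; the scanner stands nose down in its holster pocket (within 12 mm, 8 mm in height, 0.12 rad) (x of parcel_brown_centre in the frame of tray between -0.05 and 0.05 m and y of parcel_brown_centre in the frame of tray between -0.195 and 0.195 m and z of parcel_brown_centre in the frame of tray below 0.042 m and angle between each of parcel_brown_centre, parcel_white_centre, parcel_blue_centre, parcel_black_centre's own z axis and vertical below 0.1 rad and x of parcel_white_centre in the frame of tray between -0.05 and 0.05 m and y of parcel_white_centre in the frame of tray between -0.195 and 0.195 m and z of parcel_white_centre in the frame of tray below 0.044 m and x of parcel_blue_centre in the frame of tray between -0.05 and 0.05 m and y of parcel_blue_centre in the frame of tray between -0.195 and 0.195 m and z of parcel_blue_centre in the frame of tray below 0.04 m and x of parcel_black_centre in the frame of tray between -0.05 and 0.05 m and y of parcel_black_centre in the frame of tray between -0.195 and 0.195 m and z of parcel_black_centre in the frame of tray below 0.043 m and horizontal distance between scanner_window and holster_pocket below 0.012 m and z of scanner_window in the frame of holster_pocket below 0.008 m and angle between scanner_window's own z axis and vertical below 0.12 rad and linear speed of scanner below 0.02 m/s); the robot touches nothing.
It fails at once if a loose bystander is moved by more than 30 mm (distance of any of tape_roll, ring_box_red, ring_box_navy, hammer, brush, mandrel, mug from where it was at the start of the episode above 0.03 m).
It fails at once if the brown parcel is tipped over (more than 45 degrees) (angle between parcel_brown_centre's own z axis and vertical above 0.8 rad).
It fails at once if the white parcel is tipped over (more than 45 degrees) (angle between parcel_white_centre's own z axis and vertical above 0.8 rad).
It fails at once if the blue parcel is tipped over (more than 45 degrees) (angle between parcel_blue_centre's own z axis and vertical above 0.8 rad).
It fails at once if the black parcel is tipped over (more than 45 degrees) (angle between parcel_black_centre's own z axis and vertical above 0.8 rad).
Of parcel_brown, parcel_white, parcel_blue, parcel_black only 3 to 4 are there at a start; the rules pass over those that are not, and their reading is None.
At some moment in a run one of parcel_brown, parcel_white, parcel_blue, parcel_black may be knocked a few centimetres aside while the robot is not near it.
It also fails if it takes over 210 s, if anything falls off the work surface, if the arm or the gripper's body presses on something with over 40 N, if the wrist force passes 120 N, or if a joint passes its speed limit or range.

### The arm

A 6-joint arm with a two-finger parallel gripper is mounted at the origin on the work surface. World frame = base frame: x ahead of the robot, y to its left, z up, the work surface at z = 0. Lengths are in m, angles in rad, forces in N, time in s.
With the tool pointing down it reaches from about 0.25 to 0.775 m from the base axis. Payload 4 kg.
Tool frame: the origin (TCP) lies at the very end of the fingers, on their centre line; the grasp point (between the pads) lies 19 mm behind it; x points along the fingers, y is the direction in which the jaws open and shut, and the axes are right-handed (so a half turn about x gives the same grasp; the last joint's range is limited). The gripper opens to 94 mm and grips with 3 to 60 N. Pads are 16 mm wide; open, the fingers measure 119 mm over their backs; the gripper's body (75 mm by 177 mm) begins 78 mm behind the grasp point.
Start: joints at [-1.262, 0.087, 1.371, -0, 1.684, -0.103], TCP at [0.22, -0.504, 0.206] pointing down, gripper open.
Joint ranges: [-3.1, 3.1], [-0.76, 2.03], [0.27, 2.55], [-1.08, 4.22], [0.17, 2.65], [-2.57, 2.57]. Speed limits (rad/s): [2.79, 2.79, 3.14, 3.14, 3.14, 3.14].

### API

Orientations are given as [roll, pitch, yaw] about the fixed x, y, z axes, in that order (R = Rz(yaw) Ry(pitch) Rx(roll)).
In Python, from bench import robot gives the robot as it stands.
- The arm moves only by the tool carry_out, never from a script. Its argument "targets" is a list of rows, each a list of 5 numbers: the closure, from 0 (fully open) to 1 (shut), then the shift along the tool's x, y, z in cm, then the turn about the tool's x in degrees. In form: [[fingers, tx, ty, tz, turn], ...]. A call has 1 to 20 rows; each row shifts and turns the commanded pose from where the row before left it, along the tool's axes as they then stand; what a row does not reach is not made up. A row lasts 1/10 s, in which the tool goes at most 50 mm and 8.59 degrees, less where a joint would pass 70% of its speed; a pose out of reach is approached as far as the arm can. A call is refused whole if a number of a shift passes 5 or a number of a turn 8.59, either way. A call with a gripper value outside its range is refused whole. The fingers move at their own pace and stop on an object; the grip force is fixed at half the most. Time passes only in rows, so rows that do not move let the fingers close. It gives the time, the measured TCP pose, the force and the opening at its end, in the units of the state.
- robot.get_obs(): the state, without advancing time (a new reading comes with each control period).
- robot.snapshot(name): name is "scene" or "top" or "wrist"; returns a dict with "image" (384x512x3 uint8, red, green, blue), "camera_matrix" (3x3 intrinsics, pixels), "pose" (4x4, takes a point from camera to world coordinates). Camera axes: x right, y up, looking along -z (the intrinsics and any distortion apply to the point x, -y, -z); pixel columns grow to the right and rows downward; lengths in m; the calibration is good to about 2 mm. A picture is of the moment at which its call begins. There is no depth.
- robot.close_job(): hands the job in, once; it reports no verdict.
The state is a dict: "time": time; "joint_positions": joint angles; "qvel": joint speeds; "joint_torque": joint torques, N m; "tool_pos": TCP position; "ee_rot": TCP orientation; "wrist_force": force on the tool from outside, world axes, zero at the start; "wrist_torque": the same for the moment, N m; "width": finger opening in m.
Only numpy, scipy, OpenCV 4.12 (cv2) and the standard library are available. Lean on these libraries where they do the work, as an engineer would, in place of code of your own. Each camera call takes 0.05 s, during which the arm holds its last target. There are 200 camera calls.

## Working session

There is one attempt and no reset: what is moved stays moved. The work goes in short steps, Python scripts to look and compute and a tool call to move; the robot and the scene stay as the last step left them, time stands still between calls to the robot, and variables do not carry over. Pictures are saved under pics/ and viewed, about 12 in all and at most 16, crops included, and the job is handed in when it is done.

Besides the shell and the picture viewer there is one more tool, called after "Call:" by a JSON object that holds its "name" and its "arguments", one argument or row to a line. carry_out: Moves the arm, as the interface text tells. Its arguments: {"type":"object","properties":{"targets":{"type":"array","items":{"type":"array","items":{"type":"number"}}}},"required":["targets"]}

```bash
ls; mkdir -p pics
python3 - <<'E'
from bench import robot
import cv2,numpy as np,pickle
print(robot.get_obs())
d={}
for n in("scene","top"):
    s=robot.snapshot(n); d[n]=s; cv2.imwrite(f"pics/{n}0.png",cv2.resize(s["image"][:,:,::-1],(800,600),interpolation=cv2.INTER_CUBIC)); print(n,s["camera_matrix"],s["pose"],[k for k in s])
pickle.dump(d,open("s0.pkl","wb"))
E
```

```text
pics
{'time': 0.0, 'joint_positions': array([-1.26208359e+00,  8.79203760e-02,  1.37224379e+00, -1.68309358e-05,
        1.68361237e+00, -1.03092040e-01]), 'qvel': array([ 0.00141227, -0.00075695, -0.00127489,  0.00105569, -0.00225333,
       -0.00034796]), 'joint_torque': array([ 5.85576836e-04, -3.40186715e+01, -3.02422500e+01,  7.18195341e-02,
        3.31847684e-02, -1.68283432e-04]), 'tool_pos': array([ 0.21996984, -0.50349037,  0.20432843]), 'ee_rot': array([-1.66622875,  1.56861238,  1.88716681]), 'wrist_force': array([-0.99287709, -0.33208382, -0.58304308]), 'wrist_torque': array([-0.01102652,  0.05849641,  0.00279507]), 'width': 0.0936239363878025}
scene [[410.2773278    0.         252.89384504]
 [  0.         410.2773278  190.92447912]
 [  0.           0.           1.        ]] [[-0.33071591 -0.65169567  0.68258314  1.50110755]
 [ 0.94372637 -0.22627427  0.24120632  0.32145535]
 [-0.00274212  0.72394248  0.68985489  1.03798309]
 [ 0.          0.          0.          1.        ]] ['image', 'camera_matrix', 'pose']
top [[420.96200363   0.         257.02293636]
 [  0.         420.96200363 187.09824269]
 [  0.           0.           1.        ]] [[ 0.0070098   0.99497539 -0.09987409  0.43402623]
 [-0.99976222  0.00903561  0.01984577 -0.00490689]
 [ 0.02064848  0.09971123  0.99480215  1.40963195]
 [ 0.          0.          0.          1.        ]] ['image', 'camera_matrix', 'pose']
```

View pics/scene0.png

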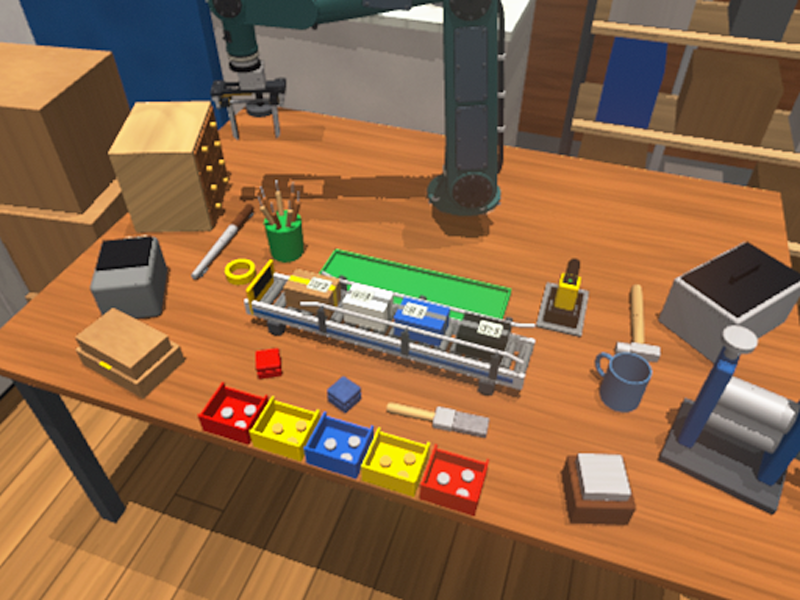

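View pics/top0.png

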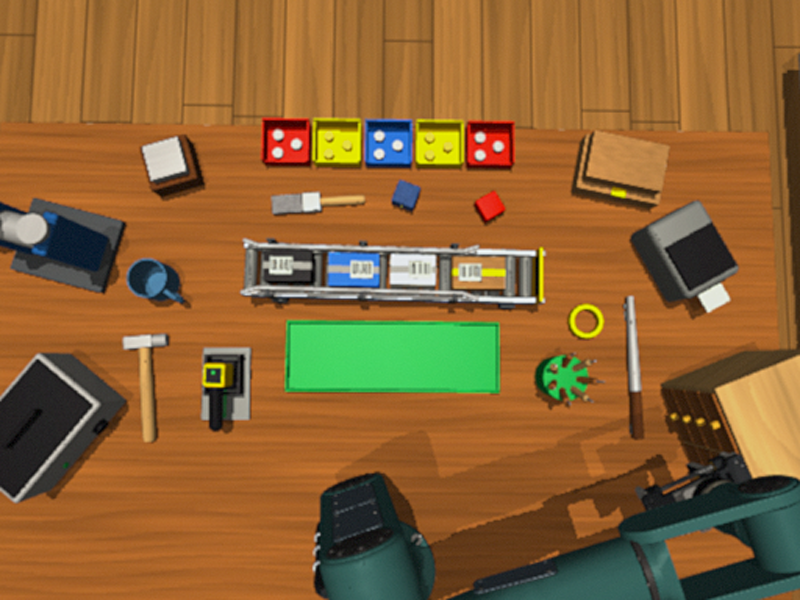

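All four parcels are present. In the top view (800x600), the queue runs from the stop at (544,275): brown (480,272), white (411,270), blue (353,269) and black (288,267). The tray spans (285..500, 321..393), and the scanner is at (217,375) with its grip pointing towards world -x.

```bash
cat > h.py <<'E'
import numpy as np,cv2
from scipy.spatial.transform import Rotation as Ro
def world(s,px,z,scale=1.5625):
    px=np.atleast_2d(px).astype(float)/scale
    K=s["camera_matrix"];P=s["pose"]
    d=np.c_[(px[:,0]-K[0,2])/K[0,0],-(px[:,1]-K[1,2])/K[1,1],-np.ones(len(px))]@P[:3,:3].T
    o=P[:3,3]; return o+d*((z-o[2])/d[:,2])[:,None]
def pix(s,p):
    P=s["pose"];K=s["camera_matrix"];c=(np.atleast_2d(p)-P[:3,3])@P[:3,:3]
    return np.c_[K[0,0]*c[:,0]/-c[:,2]+K[0,2],K[1,1]*-c[:,1]/-c[:,2]+K[1,2]]
def R(o): return Ro.from_euler('xyz',o["ee_rot"]).as_matrix()
E
python3 - <<'E'
from h import *; import pickle
from bench import robot
d=pickle.load(open("s0.pkl","rb"));t=d["top"]
np.set_printoptions(precision=4,suppress=True)
print("R",R(robot.get_obs()))
im=t["image"];hsv=cv2.cvtColor(im,cv2.COLOR_RGB2HSV)
g=cv2.inRange(hsv,(50,120,60),(75,255,255)); g[:, 330:]=0
c=max(cv2.findContours(g,0,1)[0],key=cv2.contourArea)
r=cv2.minAreaRect(c);bx=cv2.boxPoints(r);w=world(t,bx,.018,1);print("tray",w,w.mean(0))
for i in range(4):print(np.linalg.norm(w[i]-w[i-1]))
print("stop top",world(t,[(541,248),(541,302),(544,275)],.1095))
for n,p,h in(("brown",(470,271),56),("white",(421,269),60),("blue",(362,269),52),("black",(280,265),58)): print(n,"label",world(t,p,.0675+h/1000))
print("scanner head top",world(t,[(217,375)],.110),"lane",world(t,[(245,247),(245,292),(540,256),(540,300)],.07))
crop=im[140:270,120:355];cv2.imwrite("pics/c0.png",cv2.resize(crop[:,:,::-1],None,fx=3.4,fy=3.4,interpolation=cv2.INTER_CUBIC))
E
```

```text
R [[-0.0006  0.4002 -0.9164]
 [ 0.0019 -0.9164 -0.4002]
 [-1.     -0.002  -0.0002]]
tray [[ 0.3653  0.2084  0.018 ]
 [ 0.5134  0.2109  0.018 ]
 [ 0.5137 -0.2399  0.018 ]
 [ 0.3646 -0.2376  0.018 ]] [ 0.4393 -0.0146  0.018 ]
0.4460220394957688
0.14814386503156277
0.45082491034219624
0.1490903938302559
stop top [[ 0.6566 -0.3104  0.1095]
 [ 0.5477 -0.3088  0.1095]
 [ 0.602  -0.3156  0.1095]]
brown label [[ 0.6068 -0.1655  0.1235]]
white label [[ 0.6092 -0.0683  0.1275]]
blue label [[0.6092 0.0479 0.1195]]
black label [[0.6147 0.2086 0.1255]]
scanner head top [[0.3992 0.3281 0.11  ]] lane [[ 0.6591  0.2903  0.07  ]
 [ 0.5663  0.2875  0.07  ]
 [ 0.6466 -0.3173  0.07  ]
 [ 0.5553 -0.3161  0.07  ]]
```

View pics/c0.png

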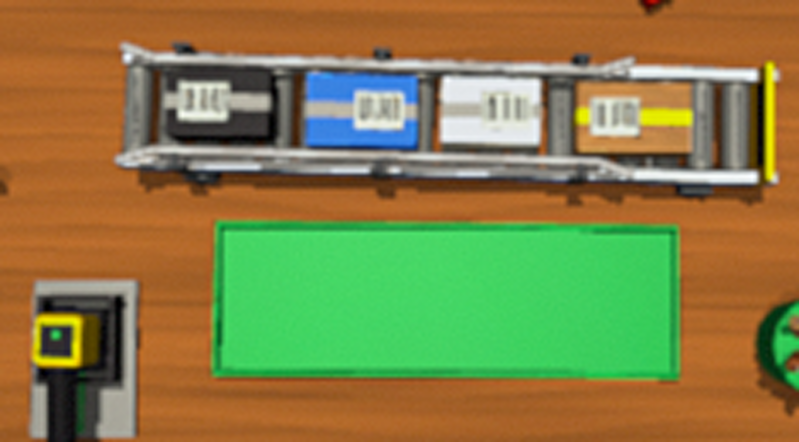

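Call:
{"name": "carry_out", "arguments": {
  "targets": [
    [1, -5, 0, 0, 0],
    [1, -5, 0, 0, 0],
    [1, 0, 0, 0, -8.16],
    [1, 0, 0, 0, -8.16],
    [1, 0, 0, 0, -8.16],
    [1, 0, 0, 0, -8.16],
    [1, 0, 0, 0, -8.16],
    [1, 0, 0, 0, -8.16],
    [1, 0, 0, 0, -8.16],
    [1, 0, 0, 0, -8.16],
    [1, 0, 2, -3.5, 0],
    [1, 0, 2, -3.5, 0],
    [1, 0, 2, -3.5, 0],
    [1, 0, 2, -3.5, 0],
    [1, 0, 2, -3.5, 0],
    [1, 0, 2, -3.5, 0],
    [1, 0, 2, -3.5, 0],
    [1, 0, 2, -3.5, 0],
    [1, 0, 2, -3.5, 0],
    [1, 0, 2, -3.5, 0]
  ]
}}

```text
time: 2.1
tool_pos: [0.4274, -0.1564, 0.3051]
ee_rot: [-1.79, 1.57, 2.903]
wrist_force: [0.4, -0.2, -0.6]
width: 0.0005
```

```bash
cat >> h.py <<'E'
def go(x,y,z,yaw=None):
    "total tool shifts (cm) to world target; turn first (deg) to bring tool-y to yaw(deg)"
    from bench import robot
    o=robot.get_obs();M=R(o);cur=np.degrees(np.arctan2(M[1,1],M[0,1]))
    turn=0
    if yaw is not None:
        turn=-((yaw-cur+180)%360-180); M=M@Ro.from_euler('x',turn,degrees=True).as_matrix()
    s=M.T@(np.array([x,y,z])-o["tool_pos"])*100
    print("t",o["time"],"pos",o["tool_pos"].round(4),"yaw",cur.round(2),"turn",round(turn,2),"shift cm",s.round(2),"q6",np.degrees(o["joint_positions"][[0,5]]).round(0),"F",o["wrist_force"].round(1),"w",round(o["width"],4))
E
python3 -c "
from h import *
go(.6122,.28,.305,-1.1)"
```

```text
t 2.1 pos [ 0.4274 -0.1564  0.3051] yaw -1.13 turn -0.03 shift cm [ 1.000e-02  1.764e+01 -4.399e+01] q6 [-27. -26.] F [ 0.4 -0.2 -0.6] w 0.0005
```

Call:
{"name": "carry_out", "arguments": {
  "targets": [
    [1, 0, 1.47, -3.67, 0],
    [1, 0, 1.47, -3.67, 0],
    [1, 0, 1.47, -3.67, 0],
    [1, 0, 1.47, -3.67, 0],
    [1, 0, 1.47, -3.67, 0],
    [1, 0, 1.47, -3.67, 0],
    [1, 0, 1.47, -3.67, 0],
    [1, 0, 1.47, -3.67, 0],
    [1, 0, 1.47, -3.67, 0],
    [1, 0, 1.47, -3.67, 0],
    [1, 0, 1.47, -3.67, 0],
    [1, 0, 1.47, -3.67, 0],
    [1, 0, 0, 0, 0],
    [1, 0, 0, 0, 0]
  ]
}}

```text
time: 3.5
tool_pos: [0.6119, 0.2794, 0.3035]
ee_rot: [-1.051, 1.567, -2.64]
wrist_force: [0.1, -0.1, 0.5]
width: 0.0008
```

Run:
```python
from h import *
from bench import robot
go(.6122,.28,.12)
s=robot.snapshot("wrist");print(s["pose"].round(3),s["camera_matrix"].round(1));cv2.imwrite("pics/w1.png",s["image"][:,:,::-1])
```

```text
t 3.5 pos [0.6119 0.2794 0.3035] yaw -1.05 turn 0 shift cm [18.35  0.09 -0.09] q6 [20. 21.] F [ 0.1 -0.1  0.5] w 0.0008
[[ 1.     0.017  0.008  0.613]
 [-0.019  0.966  0.259  0.354]
 [-0.003 -0.259  0.966  0.482]
 [ 0.     0.     0.     1.   ]] [[307.    0.  256.2]
 [  0.  307.  191.6]
 [  0.    0.    1. ]]
```

View pics/w1.png

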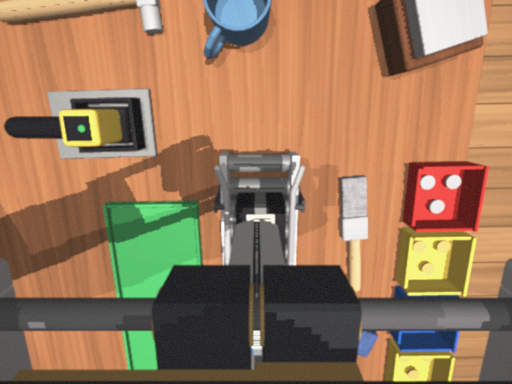

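The wrist view shows the lane's infeed end at about (258,158), the black parcel's rear top edge at about row 193, and the scanner head top at about (80,128).

Run:
```python
from h import *
from bench import robot
s=robot.snapshot("wrist")
print(world(s,[(258,193),(235,200),(284,200)],.1255,1).round(4))
print("infeed",world(s,[(231,158),(296,158)],.0725,1).round(4))
print("head",world(s,[(80,128),(61,128),(96,128),(78,112),(78,144)],.11,1).round(4))
print("foot",world(s,[(49,92),(152,89),(156,155),(53,159)],.005,1).round(4))
cv2.imwrite("pics/w2.png",cv2.resize(s["image"][80:280,0:320,::-1],None,fx=2.5,fy=2.5,interpolation=cv2.INTER_CUBIC))
```

```text
[[0.6127 0.2559 0.1255]
 [0.5846 0.2476 0.1255]
 [0.6441 0.2465 0.1255]]
infeed [[0.5772 0.291  0.0725]
 [0.6646 0.2893 0.0725]]
head [[0.4017 0.3362 0.11  ]
 [0.379  0.3367 0.11  ]
 [0.4208 0.3359 0.11  ]
 [0.4024 0.3547 0.11  ]
 [0.396  0.3173 0.11  ]]
foot [[0.3049 0.3846 0.005 ]
 [0.4585 0.3858 0.005 ]
 [0.4542 0.2878 0.005 ]
 [0.2917 0.2847 0.005 ]]
```

View pics/w2.png

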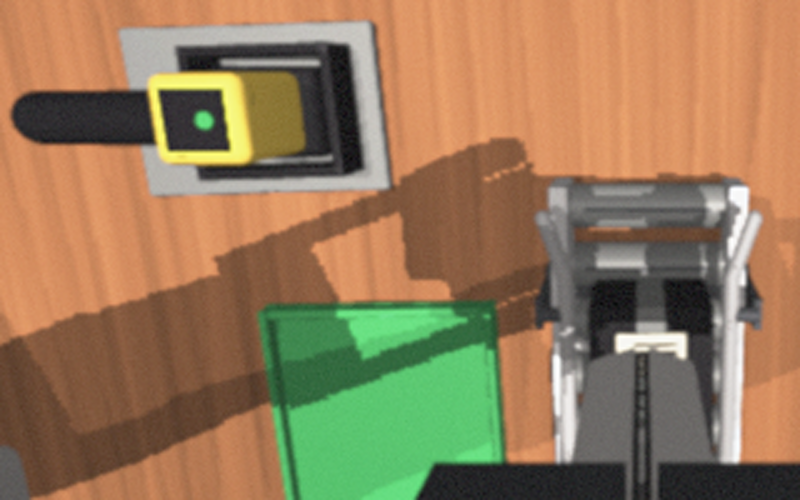

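Call:
{"name": "carry_out", "arguments": {
  "targets": [
    [1, 3.64, 0, 0, 0],
    [1, 3.64, 0, 0, 0],
    [1, 3.64, 0, 0, 0],
    [1, 3.64, 0, 0, 0],
    [1, 3.64, 0, 0, 0],
    [1, 3.6, 0, 0, 0],
    [1, 0, 0, 0.5, 0],
    [1, 0, 0, 0.5, 0],
    [1, 0, 0, 0.5, 0],
    [1, 0, 0, 0.5, 0],
    [1, 0, 0, 0.5, 0],
    [1, 0, 0, 0.5, 0],
    [1, 0, 0, 0.5, 0],
    [1, 0, 0, 0.5, 0],
    [1, 0, 0, 0.5, 0],
    [1, 0, 0, 0.5, 0],
    [1, 0, 0, 0.5, 0],
    [1, 0, 0, 0.5, 0],
    [1, 0, 0, 0.5, 0],
    [1, 0, 0, 0.5, 0]
  ]
}}

```text
time: 5.6
tool_pos: [0.6106, 0.2084, 0.0874]
ee_rot: [-0.846, 1.571, -2.437]
wrist_force: [0.8, 0.9, -1.1]
width: 0.0007
```

Call:
{"name": "carry_out", "arguments": {
  "targets": [
    [1, 0, 0, 0.5, 0],
    [1, 0, 0, 0.5, 0],
    [1, 0, 0, 0.5, 0],
    [1, 0, 0, 0.5, 0],
    [1, 0, 0, 0.5, 0],
    [1, 0, 0, 0.5, 0],
    [1, 0, 0, 0.5, 0],
    [1, 0, 0, 0.5, 0],
    [1, 0, 0, 0.5, 0],
    [1, 0, 0, 0.5, 0],
    [1, 0, 0, 0.5, 0],
    [1, 0, 0, 0.5, 0],
    [1, 0, 0, 0.5, 0],
    [1, 0, 0, 0.5, 0],
    [1, 0, 0, 0.5, 0],
    [1, 0, 0, 0.5, 0],
    [1, 0, 0, 0.5, 0],
    [1, 0, 0, 0.5, 0],
    [1, 0, 0, 0.5, 0],
    [1, 0, 0, 0.5, 0]
  ]
}}

```text
time: 7.6
tool_pos: [0.6087, 0.1084, 0.0875]
ee_rot: [1.127, 1.571, -0.464]
wrist_force: [-0.5, 0.5, -0.6]
width: 0.0006
```

Run:
```python
from h import *
from bench import robot
go(.61,.086,.085)
s=robot.snapshot("top");im=s["image"]
cv2.imwrite("pics/c1.png",cv2.resize(im[140:270,120:355,::-1],None,fx=3.4,fy=3.4,interpolation=cv2.INTER_CUBIC))
```

```text
t 7.6 pos [0.6087 0.1084 0.0875] yaw -1.13 turn 0 shift cm [0.25 0.18 2.24] q6 [5. 6.] F [-0.5  0.5 -0.6] w 0.0006
```

View pics/c1.png

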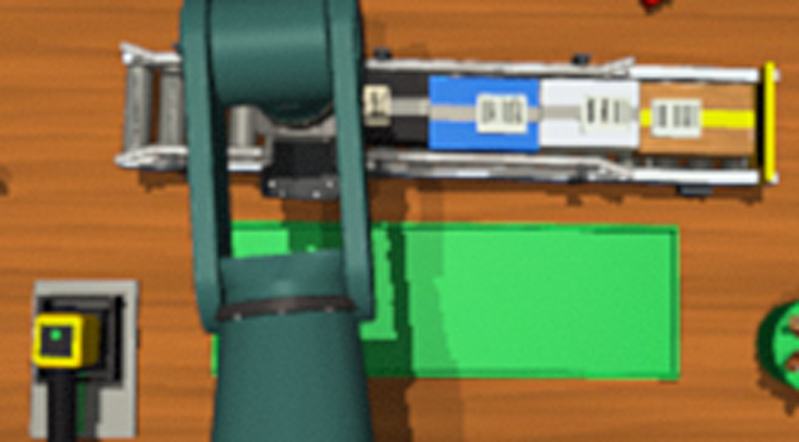

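The parcels are nearly closed up: brown's end is at about column 757, beside the stop. I'll keep pushing gently until contact.

Call:
{"name": "carry_out", "arguments": {
  "targets": [
    [1, 0, 0, 0.3, 0],
    [1, 0, 0, 0.3, 0],
    [1, 0, 0, 0.3, 0],
    [1, 0, 0, 0.3, 0],
    [1, 0, 0, 0.3, 0],
    [1, 0, 0, 0.2, 0],
    [1, 0, 0, 0.2, 0],
    [1, 0, 0, 0, 0]
  ]
}}

```text
time: 8.45
tool_pos: [0.6081, 0.0931, 0.0875]
ee_rot: [-3.124, 1.565, 1.571]
wrist_force: [0.4, 8.2, 0.2]
width: 0.0004
```

Call:
{"name": "carry_out", "arguments": {
  "targets": [
    [1, 0, 0, 0, 0],
    [1, 0, 0, 0, 0],
    [1, 0, 0, 0, 0],
    [1, 0, 0, 0, 0],
    [1, 0, 0, 0, 0],
    [1, 0, 0, -0.2, 0],
    [1, 0, 0, -0.2, 0],
    [1, 0, 0, -0.4, 0],
    [1, 0, 0, -1, 0],
    [1, -2, 0, -1, 0],
    [1, -4, 0, 0, 0],
    [1, -4, 0, 0, 0],
    [1, -4, 0, 0, 0],
    [1, -4, 0, 0, 0],
    [1, -4, 0, 0, 0],
    [1, 0, 0, 0, 0]
  ]
}}

```text
time: 10.05
tool_pos: [0.6108, 0.1184, 0.3157]
ee_rot: [1.673, 1.557, 0.083]
wrist_force: [0.3, 0.3, -0.4]
width: 0.0008
```

Run:
```python
from h import *
from bench import robot
go(.399,.335,.30,90)
```

```text
t 10.05 pos [0.6108 0.1184 0.3157] yaw -1.13 turn -91.13 shift cm [  1.3   21.66 -21.2 ] q6 [6. 7.] F [ 0.3  0.3 -0.4] w 0.0008
```

Call:
{"name": "carry_out", "arguments": {
  "targets": [
    [0, 0, 0, 0, -8.28],
    [0, 0, 0, 0, -8.28],
    [0, 0, 0, 0, -8.28],
    [0, 0, 0, 0, -8.28],
    [0, 0, 0, 0, -8.28],
    [0, 0, 0, 0, -8.28],
    [0, 0, 0, 0, -8.28],
    [0, 0, 0, 0, -8.28],
    [0, 0, 0, 0, -8.28],
    [0, 0, 0, 0, -8.28],
    [0, 0, 0, 0, -8.33],
    [0, -0.5, 3.1, -2, 0],
    [0, -0.5, 3.1, -2, 0],
    [0, -0.5, 3.1, -2, 0],
    [0, -0.5, 3.1, -2, 0],
    [0, -0.5, 3.1, -2, 0],
    [0, -0.5, 3.1, -2, 0],
    [0, -0.5, 3.1, -2, 0],
    [0, 0, 0, 0, 0],
    [0, 0, 0, 0, 0]
  ]
}}

```text
time: 12.05
tool_pos: [0.4684, 0.3353, 0.3418]
ee_rot: [-1.763, 1.57, -1.761]
wrist_force: [0.5, -0.3, -0.2]
width: 0.094
```

Run:
```python
from h import *
from bench import robot
import pickle
go(.40,.335,.25,90)
s=robot.snapshot("wrist");t=robot.snapshot("top")
pickle.dump((s,t),open("s2.pkl","wb"))
a=cv2.resize(s["image"][:,:,::-1],(800,600),interpolation=cv2.INTER_CUBIC)
cv2.imwrite("pics/w3.png",a)
cv2.imwrite("pics/c3.png",cv2.resize(t["image"][140:220,195:355,::-1],None,fx=5,fy=5,interpolation=cv2.INTER_CUBIC))
```

```text
t 12.05 pos [0.4684 0.3353 0.3418] yaw 90.09 turn 0.09 shift cm [ 9.18 -0.02 -6.84] q6 [ 30. -60.] F [ 0.5 -0.3 -0.2] w 0.094
```

View pics/w3.png

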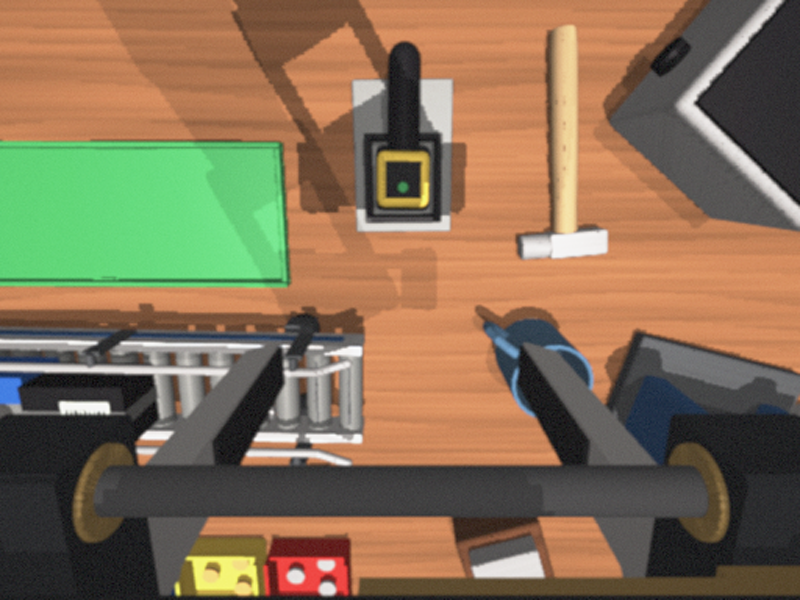

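View pics/c3.png

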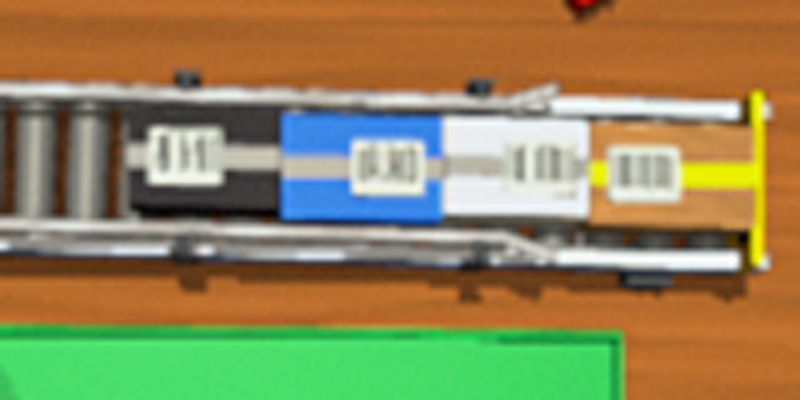

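The queue is closed up, with no gaps. In c3 the label centres are black (187,156), blue (388,168), white (541,168) and brown (644,173). In w3 the scanner head is centred near (404,179).

Run:
```python
from h import *
import pickle
s,t=pickle.load(open("s2.pkl","rb"))
for n,u,v,h in(("black",187,156,58),("blue",388,168,52),("white",541,168,60),("brown",644,173,56)):
    print(n,world(t,[(195+u/5,140+v/5)],.0675+h/1000,1).round(4))
print("black rear",world(t,[(195+127/5,140+160/5)],.1255,1),"stop",world(t,[(195+753/5,140+175/5)],.1095,1))
print("head",world(s,[(404,179),(404,150),(404,208),(377,179),(430,179)],.11).round(4))
print("pocket",world(s,[(364,134),(441,134),(441,221),(366,221)],.046).round(4))
print("foot",world(s,[(352,80),(453,80),(450,231),(357,231)],.005).round(4))
print("grip tip",world(s,[(404,45)],.09).round(4), "tray end",world(s,[(285,142),(289,285)],.018))
```

```text
black [[0.6114 0.0455 0.1255]]
blue [[ 0.6059 -0.0785  0.1195]]
white [[ 0.6058 -0.1724  0.1275]]
brown [[ 0.6038 -0.2367  0.1235]]
black rear [[0.60853764 0.08232395 0.1255    ]] stop [[ 0.60509345 -0.30763096  0.1095    ]]
head [[0.399  0.3381 0.11  ]
 [0.376  0.338  0.11  ]
 [0.4227 0.3382 0.11  ]
 [0.399  0.3157 0.11  ]
 [0.399  0.3597 0.11  ]]
pocket [[0.359  0.3009 0.046 ]
 [0.3589 0.3731 0.046 ]
 [0.4398 0.3749 0.046 ]
 [0.4399 0.3014 0.046 ]]
foot [[0.3053 0.2869 0.005 ]
 [0.3052 0.387  0.005 ]
 [0.4544 0.3882 0.005 ]
 [0.4546 0.2886 0.005 ]]
grip tip [[0.2935 0.3379 0.09  ]] tray end [[0.36463658 0.21989084 0.018     ]
 [0.51103485 0.21535979 0.018     ]]
```

Call:
{"name": "carry_out", "arguments": {
  "targets": [
    [0, 0, 0.09, -2.31, 0],
    [0, 0, 0.08, -2.31, 0],
    [0, 0, 0.08, -2.31, 0],
    [0, 3.5, 0, 0, 0],
    [0, 3.5, 0, 0, 0],
    [0, 3.5, 0, 0, 0],
    [0, 3.5, 0, 0, 0],
    [0, 3.5, 0, 0, 0],
    [0, 3.5, 0, 0, 0],
    [0, 3.5, 0, 0, 0],
    [0, 2.5, 0, 0, 0],
    [0, 1.3, 0, 0, 0],
    [0, 0, 0, 0, 0]
  ]
}}

```text
time: 13.45
tool_pos: [0.3988, 0.3355, 0.0571]
ee_rot: [-2.495, 1.566, -2.496]
wrist_force: [-0.0, -0.0, -0.4]
width: 0.094
```

Run:
```python
from h import *
from bench import robot
go(.399,.338,.059,90)
s=robot.snapshot("wrist")
cv2.imwrite("pics/w4.png",s["image"][:,:,::-1])
```

```text
t 13.45 pos [0.3988 0.3355 0.0571] yaw 89.9 turn -0.1 shift cm [-0.19  0.25  0.02] q6 [ 34. -56.] F [-0.  -0.  -0.4] w 0.094
```

View pics/w4.png

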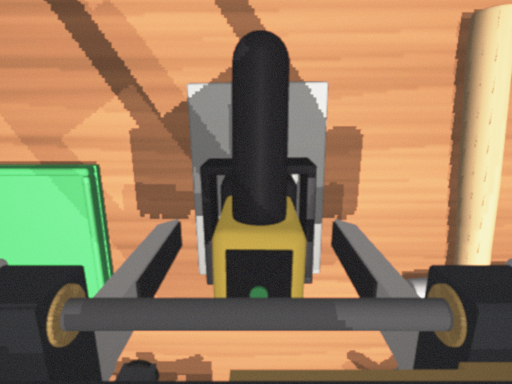

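The scanner head, centred near column 259, sits between the fingers (181..333). I'll close on it and lift.

Call:
{"name": "carry_out", "arguments": {
  "targets": [
    [0, 0, 0.15, 0, 0],
    [1, 0, 0, 0, 0],
    [1, 0, 0, 0, 0],
    [1, 0, 0, 0, 0],
    [1, 0, 0, 0, 0],
    [1, 0, 0, 0, 0],
    [1, 0, 0, 0, 0],
    [1, 0, 0, 0, 0],
    [1, 0, 0, 0, 0],
    [1, 0, 0, 0, 0],
    [1, 0, 0, 0, 0]
  ]
}}

```text
time: 14.6
tool_pos: [0.3995, 0.3386, 0.0594]
ee_rot: [-1.674, 1.57, -1.674]
wrist_force: [0.7, -1.3, 0.3]
width: 0.0441
```

```bash
python3 -c "
from h import *
go(.604,-.2375,.25,90)"
```

```text
t 14.6 pos [0.3995 0.3386 0.0594] yaw 90.01 turn 0.01 shift cm [-19.03 -57.62  20.45] q6 [ 34. -56.] F [ 0.7 -1.3  0.3] w 0.0441
```

Call:
{"name": "carry_out", "arguments": {
  "targets": [
    [1, -1, 0, 0, 0],
    [1, -2, 0, 0, 0],
    [1, -2, 0, 0, 0],
    [1, -3.4, 0, 0, 0],
    [1, -3.4, 0, 0, 0],
    [1, -3.4, 0, 0, 0],
    [1, -3.4, 0, 0, 0],
    [1, 0, -1.6, 0.57, 0],
    [1, 0, -3.2, 1.14, 0],
    [1, 0, -3.2, 1.14, 0],
    [1, 0, -3.2, 1.14, 0],
    [1, 0, -3.2, 1.14, 0],
    [1, 0, -3.2, 1.14, 0],
    [1, 0, -3.2, 1.14, 0],
    [1, 0, -3.2, 1.14, 0],
    [1, 0, -3.2, 1.14, 0],
    [1, 0, -3.2, 1.14, 0],
    [1, 0, -3.2, 1.14, 0],
    [1, 0, -3.2, 1.14, 0],
    [1, 0, -3.2, 1.14, 0]
  ]
}}

```text
time: 16.6
tool_pos: [0.5423, -0.0622, 0.2458]
ee_rot: [0.865, 1.57, 0.865]
wrist_force: [-0.1, 1.0, -1.6]
width: 0.044
```

```bash
python3 -c "
from h import *
go(.604,-.2375,.244,90)"
```

```text
t 16.6 pos [ 0.5423 -0.0622  0.2458] yaw 90.01 turn 0.01 shift cm [  0.18 -17.53   6.17] q6 [ -13. -103.] F [-0.1  1.  -1.6] w 0.044
```

Call:
{"name": "carry_out", "arguments": {
  "targets": [
    [1, 0, -2.6, 0.9, 0],
    [1, 0, -2.6, 0.9, 0],
    [1, 0, -2.6, 0.9, 0],
    [1, 0, -2.6, 0.9, 0],
    [1, 0, -2.5, 0.9, 0],
    [1, 0, -2.0, 0.7, 0],
    [1, 0, -1.0, 0.5, 0],
    [1, 0, -0.5, 0.2, 0],
    [1, 0, 0, 0, 0],
    [1, 0, 0, 0, 0]
  ]
}}

```text
time: 17.6
tool_pos: [0.601, -0.2242, 0.2457]
ee_rot: [1.574, 1.57, 1.575]
wrist_force: [0.7, 0.4, -1.6]
width: 0.0437
```

Run:
```python
from h import *
from bench import robot
go(.604,-.2375,.244,90)
t=robot.snapshot("scene")
cv2.imwrite("pics/s5.png",cv2.resize(t["image"][130:260,130:370,::-1],None,fx=3.3,fy=3.3,interpolation=cv2.INTER_CUBIC))
```

```text
t 17.6 pos [ 0.601  -0.2242  0.2457] yaw 90.06 turn 0.06 shift cm [ 0.17 -1.33  0.3 ] q6 [ -26. -116.] F [ 0.7  0.4 -1.6] w 0.0437
```

View pics/s5.png

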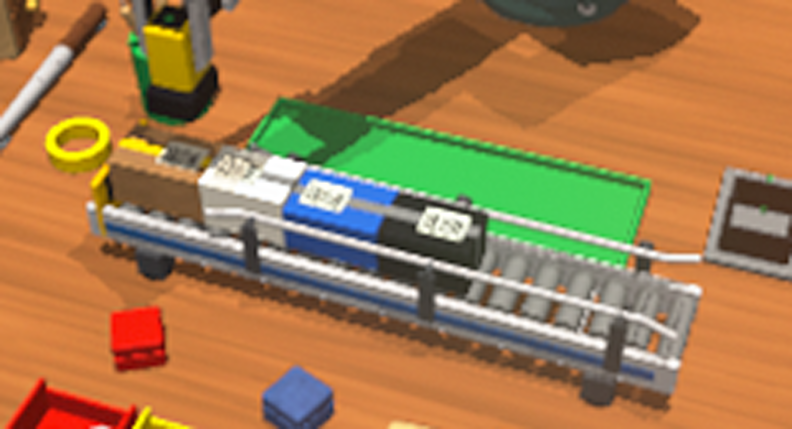

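The scanner hangs upright above the brown parcel and the queue is still closed. I'll correct by 1.3 cm and dwell.

Call:
{"name": "carry_out", "arguments": {
  "targets": [
    [1, 0, -0.7, 0.3, 0],
    [1, 0, -0.6, 0, 0],
    [1, 0, 0, 0, 0],
    [1, 0, 0, 0, 0],
    [1, 0, 0, 0, 0],
    [1, 0, 0, 0, 0],
    [1, 0, 0, 0, 0],
    [1, 0, 0, 0, 0],
    [1, 0, 0, 0, 0],
    [1, 0, 0, 0, 0],
    [1, 0, 0, 0, 0],
    [1, 0, 0, 0, 0],
    [1, 0, 0, 0, 0],
    [1, 0, 0, 0, 0],
    [1, 0, 0, 0, 0],
    [1, 0, 0, 0, 0],
    [1, 0, 0, 0, 0],
    [1, 0, 0, 0, 0]
  ]
}}

```text
time: 19.45
tool_pos: [0.6041, -0.2382, 0.2455]
ee_rot: [-1.431, 1.571, -1.431]
wrist_force: [-0.2, 1.0, -1.5]
width: 0.044
```

Run:
```python
from h import *
from bench import robot
go(.605,-.1725,.244,90)
t=robot.snapshot("scene")
# label-ish check by automated comparison with last pic
import cv2
a=cv2.imread("pics/s5.png");b=cv2.resize(t["image"][130:260,130:370,::-1],None,fx=3.3,fy=3.3,interpolation=cv2.INTER_CUBIC)
d=cv2.absdiff(a,b)[120:300,90:520];print("diff",d.mean(),(d.max(2)>60).mean())
```

```text
t 19.45 pos [ 0.6041 -0.2382  0.2455] yaw 90.0 turn 0.0 shift cm [0.15 6.57 0.09] q6 [ -27. -117.] F [-0.2  1.  -1.5] w 0.044
diff 3.392919896640827 0.023527131782945736
```

Call:
{"name": "carry_out", "arguments": {
  "targets": [
    [1, 0, 1.6, 0, 0],
    [1, 0, 1.7, 0.1, 0],
    [1, 0, 1.6, 0, 0],
    [1, 0, 1.6, 0, 0],
    [1, 0, 0, 0, 0],
    [1, 0, 0, 0, 0],
    [1, 0, 0, 0, 0],
    [1, 0, 0, 0, 0],
    [1, 0, 0, 0, 0],
    [1, 0, 0, 0, 0],
    [1, 0, 0, 0, 0],
    [1, 0, 0, 0, 0],
    [1, 0, 0, 0, 0],
    [1, 0, 0, 0, 0],
    [1, 0, 0, 0, 0],
    [1, 0, 0, 0, 0],
    [1, 0, 0, 0, 0],
    [1, 0, 0, 0, 0],
    [1, 0, 0, 0, 0]
  ]
}}

```text
time: 21.4
tool_pos: [0.6051, -0.1731, 0.2455]
ee_rot: [-1.572, 1.571, -1.572]
wrist_force: [0.4, -0.0, -1.9]
width: 0.0438
```

Run:
```python
from h import *
from bench import robot
go(.6065,-.079,.244,90)
t=robot.snapshot("scene")
a=cv2.imread("pics/s5.png");b=cv2.resize(t["image"][130:260,130:370,::-1],None,fx=3.3,fy=3.3,interpolation=cv2.INTER_CUBIC)
cv2.imwrite("pics/s6.png",b)
d=cv2.absdiff(a,b)[120:300,300:520];print("diff",d.mean(),(d.max(2)>60).mean())
```

```text
t 21.4 pos [ 0.6051 -0.1731  0.2455] yaw 90.01 turn 0.01 shift cm [0.15 9.41 0.14] q6 [ -21. -111.] F [ 0.4 -0.  -1.9] w 0.0438
diff 4.741489898989899 0.0651010101010101
```

```bash
cat > ncc.py <<'E'
import cv2,sys
a=cv2.imread("pics/s5.png");b=cv2.imread(sys.argv[1])
for n,(x0,y0,x1,y1) in dict(brown=(110,145,205,215),white=(205,150,285,240),blue=(290,175,380,260),black=(385,195,485,280)).items():
    r=cv2.matchTemplate(b,a[y0:y1,x0:x1],cv2.TM_CCOEFF_NORMED);_,m,_,l=cv2.minMaxLoc(r);print(n,round(m,3),(l[0]-x0,l[1]-y0))
E
python3 ncc.py pics/s6.png
```

```text
brown 0.826 (0, 0)
white 0.743 (1, 1)
blue 0.98 (0, 0)
black 1.0 (0, 0)
```

Call:
{"name": "carry_out", "arguments": {
  "targets": [
    [1, 0, 2.35, 0.04, 0],
    [1, 0, 2.35, 0.04, 0],
    [1, 0, 2.35, 0.03, 0],
    [1, 0, 2.35, 0.03, 0],
    [1, 0, 0, 0, 0],
    [1, 0, 0, 0, 0],
    [1, 0, 0, 0, 0],
    [1, 0, 0, 0, 0],
    [1, 0, 0, 0, 0],
    [1, 0, 0, 0, 0],
    [1, 0, 0, 0, 0],
    [1, 0, 0, 0, 0],
    [1, 0, 0, 0, 0],
    [1, 0, 0, 0, 0],
    [1, 0, 0, 0, 0],
    [1, 0, 0, 0, 0],
    [1, 0, 0, 0, 0],
    [1, 0, 0, 0, 0],
    [1, 0, 0, 0, 0]
  ]
}}

```text
time: 23.35
tool_pos: [0.6064, -0.0791, 0.2455]
ee_rot: [-1.871, 1.571, -1.871]
wrist_force: [-0.6, 0.5, -1.3]
width: 0.0441
```

```bash
python3 - <<'E'
from h import *
from bench import robot
go(.6095,.0455,.244,90)
t=robot.snapshot("scene")
cv2.imwrite("pics/s7.png",cv2.resize(t["image"][130:260,130:370,::-1],None,fx=3.3,fy=3.3,interpolation=cv2.INTER_CUBIC))
E
python3 ncc.py pics/s7.png
```

```text
t 23.35 pos [ 0.6064 -0.0791  0.2455] yaw 90.0 turn 0.0 shift cm [ 0.14 12.46  0.31] q6 [ -13. -103.] F [-0.6  0.5 -1.3] w 0.0441
brown 0.774 (0, 0)
white 0.752 (0, 0)
blue 0.727 (0, 0)
black 0.995 (0, 0)
```

Nothing has moved. Black is next.

Call:
{"name": "carry_out", "arguments": {
  "targets": [
    [1, 0, 2.5, 0.06, 0],
    [1, 0, 2.5, 0.06, 0],
    [1, 0, 2.5, 0.06, 0],
    [1, 0, 2.5, 0.06, 0],
    [1, 0, 2.46, 0.06, 0],
    [1, 0, 0, 0, 0],
    [1, 0, 0, 0, 0],
    [1, 0, 0, 0, 0],
    [1, 0, 0, 0, 0],
    [1, 0, 0, 0, 0],
    [1, 0, 0, 0, 0],
    [1, 0, 0, 0, 0],
    [1, 0, 0, 0, 0],
    [1, 0, 0, 0, 0],
    [1, 0, 0, 0, 0],
    [1, 0, 0, 0, 0],
    [1, 0, 0, 0, 0],
    [1, 0, 0, 0, 0],
    [1, 0, 0, 0, 0],
    [1, 0, 0, 0, 0]
  ]
}}

```text
time: 25.4
tool_pos: [0.6095, 0.0455, 0.2455]
ee_rot: [-0.797, 1.571, -0.797]
wrist_force: [-0.0, 0.1, -1.7]
width: 0.0441
```

```bash
python3 - <<'E'
from h import *
from bench import robot
go(.3995,.3380,.244,90)
t=robot.snapshot("scene")
cv2.imwrite("pics/s8.png",cv2.resize(t["image"][130:260,130:370,::-1],None,fx=3.3,fy=3.3,interpolation=cv2.INTER_CUBIC))
E
python3 ncc.py pics/s8.png
```

```text
t 25.4 pos [0.6095 0.0455 0.2455] yaw 90.0 turn 0.0 shift cm [  0.15  29.25 -21.  ] q6 [ -1. -91.] F [-0.   0.1 -1.7] w 0.0441
brown 0.775 (0, 0)
white 0.835 (0, 0)
blue 0.932 (0, 0)
black 0.848 (0, 0)
```

View pics/s8.png

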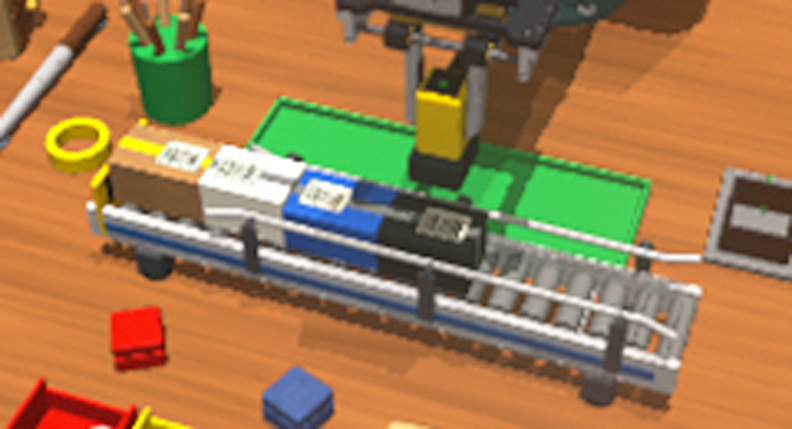

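All four are read and the queue is intact. The scanner goes back to its holster.

Call:
{"name": "carry_out", "arguments": {
  "targets": [
    [1, 0, 2.92, -2.1, 0],
    [1, 0, 2.92, -2.1, 0],
    [1, 0, 2.92, -2.1, 0],
    [1, 0, 2.92, -2.1, 0],
    [1, 0, 2.92, -2.1, 0],
    [1, 0, 2.92, -2.1, 0],
    [1, 0, 2.92, -2.1, 0],
    [1, 0, 2.92, -2.1, 0],
    [1, 0, 2.92, -2.1, 0],
    [1, 0, 2.92, -2.1, 0],
    [1, 3, 0, 0, 0],
    [1, 3, 0, 0, 0],
    [1, 2, 0, 0, 0],
    [1, 0, 0, 0, 0],
    [1, 0, 0, 0, 0]
  ]
}}

```text
time: 26.95
tool_pos: [0.3995, 0.3374, 0.1659]
ee_rot: [-0.244, 1.571, -0.244]
wrist_force: [0.7, 0.9, -1.2]
width: 0.044
```

```bash
python3 -c "
from h import *
go(.3995,.3380,.0594,90)"
```

```text
t 26.95 pos [0.3995 0.3374 0.1659] yaw 90.0 turn 0.0 shift cm [10.65  0.06 -0.  ] q6 [ 34. -56.] F [ 0.7  0.9 -1.2] w 0.044
```

Call:
{"name": "carry_out", "arguments": {
  "targets": [
    [1, 2, 0.06, 0, 0],
    [1, 2, 0, 0, 0],
    [1, 1.5, 0, 0, 0],
    [1, 1.5, 0, 0, 0],
    [1, 1, 0, 0, 0],
    [1, 1, 0, 0, 0],
    [1, 0.7, 0, 0, 0],
    [1, 0.5, 0, 0, 0],
    [1, 0.3, 0, 0, 0],
    [1, 0, 0, 0, 0],
    [1, 0, 0, 0, 0]
  ]
}}

```text
time: 28.05
tool_pos: [0.3996, 0.3382, 0.0608]
ee_rot: [0.5, 1.57, 0.5]
wrist_force: [0.3, -0.1, -2.1]
width: 0.0435
```

Call:
{"name": "carry_out", "arguments": {
  "targets": [
    [1, 0.1, 0, 0, 0],
    [1, 0.1, 0, 0, 0],
    [1, 0, 0, 0, 0],
    [0, 0, 0, 0, 0],
    [0, 0, 0, 0, 0],
    [0, 0, 0, 0, 0],
    [0, 0, 0, 0, 0],
    [0, 0, 0, 0, 0],
    [0, -2, 0, 0, 0],
    [0, -4, 0, 0, 0],
    [0, -4.5, 0, 0, 0],
    [0, -4.5, 0, 0, 0],
    [0, -4.5, 0, 0, 0],
    [0, 0, 0, 0, 0]
  ]
}}

```text
time: 29.45
tool_pos: [0.4019, 0.3398, 0.2618]
ee_rot: [0.591, 1.556, 0.592]
wrist_force: [0.2, -0.3, 0.0]
width: 0.0938
```

Run:
```python
from h import *
from bench import robot
go(.6035,-.2555,.256,-1.1)
w=robot.snapshot("wrist")["image"];t=robot.snapshot("scene")["image"]
a=cv2.resize(w,None,fx=.78,fy=.78); b=cv2.resize(t[130:230,130:390],None,fx=2,fy=2)
b=b[:, :]; o=np.zeros((300+200,520,3),np.uint8);o[:300,:399]=a[:300];o[300:,:520]=b[:200]
cv2.imwrite("pics/m1.png",o[:,:,::-1])
```

```text
t 29.45 pos [0.4019 0.3398 0.2618] yaw 90.01 turn 91.11 shift cm [ 0.34 21.3  59.13] q6 [ 34. -56.] F [ 0.2 -0.3  0. ] w 0.0938
```

View pics/m1.png

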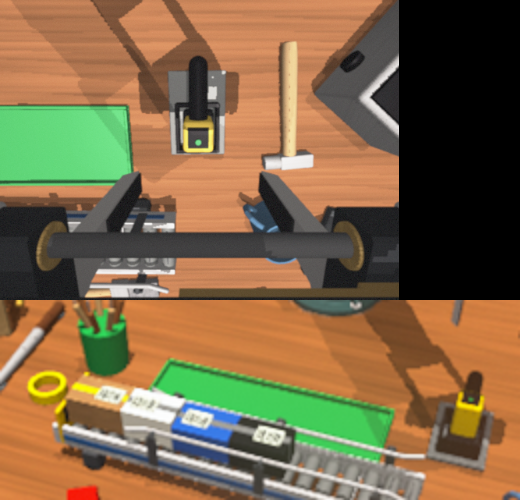

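The scanner stands upright in its holster and the queue is unchanged. Now to unload brown.

Call:
{"name": "carry_out", "arguments": {
  "targets": [
    [0, 0, 0, 0, 8.28],
    [0, 0, 0, 0, 8.28],
    [0, 0, 0, 0, 8.28],
    [0, 0, 0, 0, 8.28],
    [0, 0, 0, 0, 8.28],
    [0, 0, 0, 0, 8.28],
    [0, 0, 0, 0, 8.28],
    [0, 0, 0, 0, 8.28],
    [0, 0, 0, 0, 8.28],
    [0, 0, 0, 0, 8.28],
    [0, 0, 0, 0, 8.28],
    [0, 0, 2.3, 2, 0],
    [0, 0, 2.3, 2, 0],
    [0, 0, 2.3, 3, 0],
    [0, 0, 2.3, 3.5, 0],
    [0, 0, 2.3, 3.5, 0],
    [0, 0, 2.3, 3.5, 0],
    [0, 0, 2.3, 3.5, 0],
    [0, 0, 2.3, 3.5, 0],
    [0, 0, 2.3, 3.5, 0]
  ]
}}

```text
time: 31.55
tool_pos: [0.6008, 0.0526, 0.2504]
ee_rot: [-1.561, 1.566, 3.133]
wrist_force: [0.2, 0.8, 1.3]
width: 0.0942
```

```bash
python3 -c "
from h import *
go(.6035,-.2555,.256,-1.1)"
```

```text
t 31.55 pos [0.6008 0.0526 0.2504] yaw -1.08 turn 0.02 shift cm [-0.56  0.85 30.8 ] q6 [-0.  1.] F [0.2 0.8 1.3] w 0.0942
```

Call:
{"name": "carry_out", "arguments": {
  "targets": [
    [0, 0, 0, 3.5, 0],
    [0, 0, 0, 3.5, 0],
    [0, 0, 0, 3.5, 0],
    [0, 0, 0, 3.5, 0],
    [0, 0, 0, 3.5, 0],
    [0, 0, 0, 3.5, 0],
    [0, 0, 0, 3.5, 0],
    [0, 0, 0, 3, 0],
    [0, 0, 0, 1.5, 0],
    [0, 0, 0, 0, 0],
    [0, 0, 0, 0, 0],
    [0, 0, 0, 0, 0]
  ]
}}

```text
time: 32.75
tool_pos: [0.5958, -0.2341, 0.2533]
ee_rot: [-2.733, 1.57, 1.963]
wrist_force: [0.2, -0.6, 0.1]
width: 0.0936
```

```bash
python3 - <<'E'
from h import *
from bench import robot
go(.6035,-.2555,.079,-1.1)
t=robot.snapshot("scene")
cv2.imwrite("pics/s9.png",cv2.resize(t["image"][130:260,130:370,::-1],None,fx=3.3,fy=3.3,interpolation=cv2.INTER_CUBIC))
E
python3 ncc.py pics/s9.png
```

```text
t 32.75 pos [ 0.5958 -0.2341  0.2533] yaw -0.97 turn 0.13 shift cm [17.43  0.81  2.14] q6 [-27. -26.] F [ 0.2 -0.6  0.1] w 0.0936
brown 0.65 (0, 0)
white 0.848 (0, 0)
blue 1.0 (0, 0)
black 1.0 (0, 0)
```

Call:
{"name": "carry_out", "arguments": {
  "targets": [
    [0, 0, 0.8, 2.1, 0],
    [0, 3, 0, 0, 0],
    [0, 3, 0, 0, 0],
    [0, 3, 0, 0, 0],
    [0, 0, 0, 0, 0]
  ]
}}

```text
time: 33.3
tool_pos: [0.6009, -0.2542, 0.1578]
ee_rot: [-2.054, 1.56, 2.641]
wrist_force: [-0.8, 0.5, -0.4]
width: 0.094
```

Run:
```python
from h import *
from bench import robot
go(.6035,-.2555,.079,-1.1)
s=robot.snapshot("wrist")
cv2.imwrite("pics/w10.png",s["image"][:,:,::-1])
```

```text
t 33.3 pos [ 0.6009 -0.2542  0.1578] yaw -0.98 turn 0.12 shift cm [7.88 0.33 0.16] q6 [-28. -27.] F [-0.8  0.5 -0.4] w 0.094
```

View pics/w10.png

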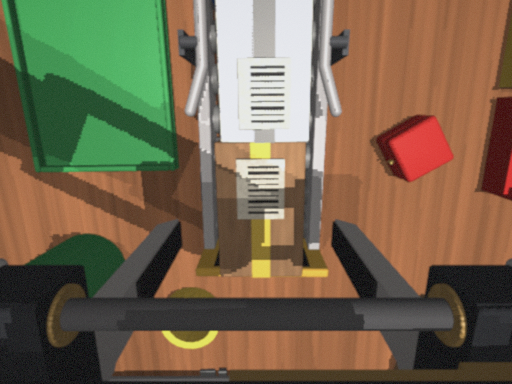

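Brown is centred between the fingers (column 261, finger centre 257) and no part of it is fouled. I'll descend, grip and lift.

Call:
{"name": "carry_out", "arguments": {
  "targets": [
    [0, 2.6, 0.2, 0.1, 0],
    [0, 2.6, 0, 0, 0],
    [0, 1.8, 0, 0, 0],
    [0, 0.8, 0, 0, 0],
    [0, 0, 0, 0, 0],
    [1, 0, 0, 0, 0],
    [1, 0, 0, 0, 0],
    [1, 0, 0, 0, 0],
    [1, 0, 0, 0, 0],
    [1, 0, 0, 0, 0],
    [1, 0, 0, 0, 0],
    [1, 0, 0, 0, 0],
    [1, -0.5, 0, 0, 0],
    [1, -1.5, 0, 0, 0],
    [1, -2, 0, 0, 0],
    [1, -2, 0, 0, 0],
    [1, -2, 0, 0, 0],
    [1, -3, 0, 0, 0],
    [1, -3, 0, 0, 0],
    [1, 0, 0, 0, 0]
  ]
}}

```text
time: 35.35
tool_pos: [0.6075, -0.2588, 0.2322]
ee_rot: [1.129, 1.559, -0.46]
wrist_force: [1.9, -1.0, -0.3]
width: 0.0639
```

```bash
python3 -c "
from h import *
go(.438,-.173,.216,0)"
```

```text
t 35.35 pos [ 0.6075 -0.2588  0.2322] yaw -1.06 turn -1.06 shift cm [  1.4  -16.96  -8.59] q6 [-28. -27.] F [ 1.9 -1.  -0.3] w 0.0639
```

Call:
{"name": "carry_out", "arguments": {
  "targets": [
    [1, 0, 0, 0, -1.06],
    [1, 0, -2.5, -1.2, 0],
    [1, 0, -2.9, -1.5, 0],
    [1, 0, -2.9, -1.6, 0],
    [1, 0, -2.9, -1.6, 0],
    [1, 0, -2.9, -1.5, 0],
    [1, 0, -2.8, -1.5, 0],
    [1, 0, 0, 0, 0],
    [1, 0, 0, 0, 0],
    [1, 0, 0, 0, 0]
  ]
}}

```text
time: 36.35
tool_pos: [0.4365, -0.169, 0.2242]
ee_rot: [-2.044, 1.569, 2.668]
wrist_force: [0.3, -0.8, -1.8]
width: 0.0641
```

Run:
```python
from h import *
from bench import robot
import pickle
go(.4385,-.1696,.019,0)
s=robot.snapshot("wrist");t=robot.snapshot("top");pickle.dump((s,t),open("s3.pkl","wb"))
b=cv2.resize(t["image"][140:270,120:355],None,fx=2.35,fy=2.35); a=cv2.resize(s["image"],(392,294))
o=np.zeros((600,552,3),np.uint8);o[:294,:392]=a;o[294:294+b.shape[0],:b.shape[1]]=b[:306]
cv2.imwrite("pics/m2.png",o[:,:,::-1])
```

```text
t 36.35 pos [ 0.4365 -0.169   0.2242] yaw -0.0 turn -0.0 shift cm [20.52  0.23  0.07] q6 [-28. -28.] F [ 0.3 -0.8 -1.8] w 0.0641
```

View pics/m2.png

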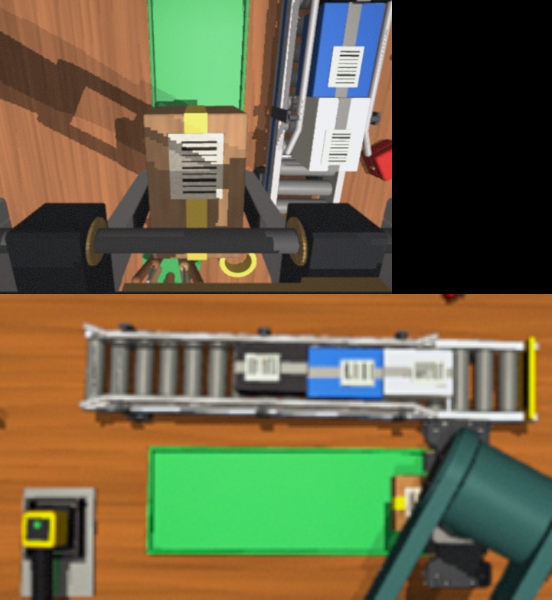

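Brown hangs level in the gripper above the tray's stop end. The other three stay closed up, and I'll lower brown now.

Call:
{"name": "carry_out", "arguments": {
  "targets": [
    [1, 2, 0.2, 0.1, 0],
    [1, 3, 0, 0, 0],
    [1, 3, 0, 0, 0],
    [1, 3, 0, 0, 0],
    [1, 3, 0, 0, 0],
    [1, 2.5, 0, 0, 0],
    [1, 1.5, 0, 0, 0],
    [1, 1, 0, 0, 0],
    [1, 0.7, 0, 0, 0],
    [1, 0.3, 0, 0, 0],
    [1, 0, 0, 0, 0],
    [1, 0, 0, 0, 0]
  ]
}}

```text
time: 37.65
tool_pos: [0.439, -0.1703, 0.0264]
ee_rot: [1.049, 1.569, -0.522]
wrist_force: [0.1, 0.8, -0.7]
width: 0.0638
```

Call:
{"name": "carry_out", "arguments": {
  "targets": [
    [1, 0.2, 0, 0, 0],
    [1, 0.2, 0, 0, 0],
    [1, 0.1, 0, 0, 0],
    [1, 0.1, 0, 0, 0],
    [1, 0, 0, 0, 0]
  ]
}}

```text
time: 38.15
tool_pos: [0.4393, -0.1705, 0.0248]
ee_rot: [0.875, 1.568, -0.696]
wrist_force: [-7.1, 3.5, 21.0]
width: 0.0638
```

Call:
{"name": "carry_out", "arguments": {
  "targets": [
    [1, -0.2, 0, 0, 0],
    [1, 0, 0, 0, 0],
    [0.15, 0, 0, 0, 0],
    [0.15, 0, 0, 0, 0],
    [0.15, 0, 0, 0, 0],
    [0.15, 0, 0, 0, 0],
    [0.15, 0, 0, 0, 0],
    [0.15, -1, 0, 0, 0],
    [0.15, -2.5, 0, 0, 0],
    [0.15, -3.5, 0, 0, 0],
    [0.15, -4, 0, 0, 0],
    [0.15, -4, 0, 0, 0],
    [1, -4, 0, 0, 0],
    [1, -2, 0, 0, 0],
    [1, 0, 1, -3, 0],
    [1, 0, 1, -3, 0],
    [1, 0, 1, -3, 0],
    [1, 0, 1, -3, 0],
    [1, 0, 1, -3, 0],
    [1, 0, 0, 0, 0]
  ]
}}

```text
time: 40.15
tool_pos: [0.4889, -0.017, 0.2321]
ee_rot: [2.545, 1.569, 0.979]
wrist_force: [-0.1, 0.7, 0.2]
width: 0.0194
```

Run:
```python
from h import *
from bench import robot
import pickle
go(.6085,.105,.23,-1.1)
s=robot.snapshot("scene");t=robot.snapshot("top");w=robot.snapshot("wrist");pickle.dump((s,t,w),open("s4.pkl","wb"))
a=cv2.resize(s["image"][140:220,140:340],(550,220),interpolation=cv2.INTER_CUBIC)
b=cv2.resize(t["image"][150:260,150:350],(545,300),interpolation=cv2.INTER_CUBIC)
o=np.zeros((520,550,3),np.uint8);o[:220]=a;o[220:,:545]=b
cv2.imwrite("pics/m3.png",o[:,:,::-1])
```

```text
t 40.15 pos [ 0.4889 -0.017   0.2321] yaw 0.26 turn 1.36 shift cm [  0.23  11.72 -12.43] q6 [-9. -9.] F [-0.1  0.7  0.2] w 0.0194
```

View pics/m3.png

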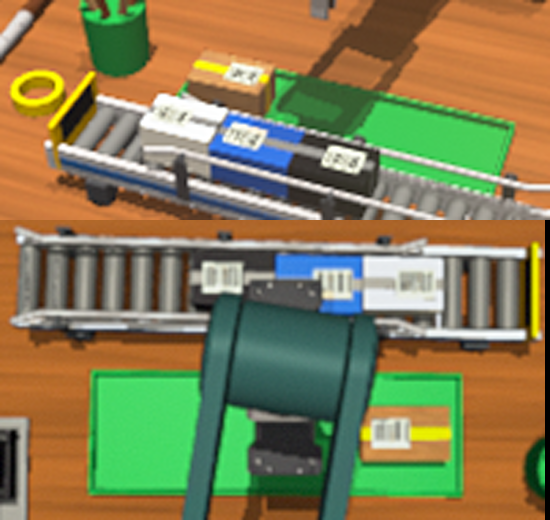

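Brown sits flat in the tray at its stop end (top-view box columns 362..450, inner edge about 457). The other three are still queued, about 104 mm from the stop.

Run:
```python
from h import *
import pickle
s,t,w=pickle.load(open("s4.pkl","rb"))
f=lambda u,v,z:world(t,[(150+u/2.725,150+(v-220)/2.727)],z,1).round(4)[0]
print("label",f(391,432,.062),f(362,410,.062),f(362,463,.062),f(450,407,.062),"trayR",f(463,435,.018),"trayL",f(90,435,.018))
```

```text
label [ 0.44   -0.1491  0.062 ] [ 0.4654 -0.1151  0.062 ] [ 0.4037 -0.1152  0.062 ] [ 0.4697 -0.2187  0.062 ] trayR [ 0.4372 -0.2412  0.018 ] trayL [0.434 0.209 0.018]
```

Call:
{"name": "carry_out", "arguments": {
  "targets": [
    [1, 0, 0, 0, 1.36],
    [1, 0, 2.9, -3.1, 0],
    [1, 0, 2.9, -3.1, 0],
    [1, 0, 2.9, -3.1, 0],
    [1, 0, 2.9, -3.1, 0],
    [1, 0, 0, 0, 0],
    [1, 0, 0, 0, 0],
    [1, 0, 0, 0, 0]
  ]
}}

```text
time: 41.1
tool_pos: [0.6068, 0.0997, 0.2318]
ee_rot: [0.079, 1.57, -1.518]
wrist_force: [0.4, 0.3, 0.2]
width: 0.0003
```

```bash
python3 -c "
from h import *
go(.6085,.105,.085,-1.1)"
```

```text
t 41.1 pos [0.6068 0.0997 0.2318] yaw -1.5 turn -0.4 shift cm [14.68  0.15 -0.54] q6 [4. 6.] F [0.4 0.3 0.2] w 0.0003
```

Call:
{"name": "carry_out", "arguments": {
  "targets": [
    [1, 0, 0.15, -0.8, -0.4],
    [1, 3, 0, 0, 0],
    [1, 3, 0, 0, 0],
    [1, 3, 0, 0, 0],
    [1, 3, 0, 0, 0],
    [1, 2.7, 0, 0, 0],
    [1, 0, 0, 0.5, 0],
    [1, 0, 0, 0.5, 0],
    [1, 0, 0, 0.5, 0],
    [1, 0, 0, 0.5, 0],
    [1, 0, 0, 0.5, 0],
    [1, 0, 0, 0.5, 0],
    [1, 0, 0, 0.5, 0],
    [1, 0, 0, 0.5, 0],
    [1, 0, 0, 0.5, 0],
    [1, 0, 0, 0.5, 0],
    [1, 0, 0, 0.5, 0],
    [1, 0, 0, 0.5, 0],
    [1, 0, 0, 0.5, 0],
    [1, 0, 0, 0.5, 0]
  ]
}}

```text
time: 43.1
tool_pos: [0.6077, 0.0388, 0.0844]
ee_rot: [-1.343, 1.571, -2.931]
wrist_force: [-0.0, 0.1, 0.2]
width: 0.0007
```

```bash
python3 -c "
from h import *
go(.6055,-.011,.085,-1.1)"
```

```text
t 43.1 pos [0.6077 0.0388 0.0844] yaw -0.98 turn 0.12 shift cm [-0.06 -0.12  4.99] q6 [-2. -1.] F [-0.   0.1  0.2] w 0.0007
```

Call:
{"name": "carry_out", "arguments": {
  "targets": [
    [1, 0, 0, 0.5, 0],
    [1, 0, 0, 0.5, 0],
    [1, 0, 0, 0.5, 0],
    [1, 0, 0, 0.5, 0],
    [1, 0, 0, 0.5, 0],
    [1, 0, 0, 0.5, 0],
    [1, 0, 0, 0.5, 0],
    [1, 0, 0, 0.4, 0],
    [1, 0, 0, 0.3, 0],
    [1, 0, 0, 0.3, 0],
    [1, 0, 0, 0.3, 0],
    [1, 0, 0, 0.2, 0],
    [1, 0, 0, 0, 0],
    [1, 0, 0, 0, 0]
  ]
}}

```text
time: 44.5
tool_pos: [0.6069, -0.0109, 0.0845]
ee_rot: [0.148, 1.57, -1.439]
wrist_force: [0.2, 0.3, 0.4]
width: 0.0001
```

Call:
{"name": "carry_out", "arguments": {
  "targets": [
    [1, 0, 0, 0.2, 0],
    [1, 0, 0, 0.2, 0],
    [1, 0, 0, 0, 0],
    [1, 0, 0, 0, 0]
  ]
}}

```text
time: 44.9
tool_pos: [0.607, -0.011, 0.0846]
ee_rot: [3.099, 1.564, 1.513]
wrist_force: [0.8, 8.6, -0.1]
width: 0.0005
```

Call:
{"name": "carry_out", "arguments": {
  "targets": [
    [1, 0, 0, -0.3, 0],
    [1, 0, 0, -0.3, 0],
    [1, 0, 0, -0.8, 0],
    [1, -2, 0, -0.6, 0],
    [1, -3.5, 0, 0, 0],
    [1, -3.5, 0, 0, 0],
    [1, -3.5, 0, 0, 0],
    [1, -2.5, 0, 0, 0],
    [0, 0, 0, 1.8, 0],
    [0, 0, 0, 3.5, 0],
    [0, 0, 0, 3.5, 0],
    [0, 0, 0, 3.5, 0],
    [0, 0, 0, 3.5, 0],
    [0, 0, 0, 3.5, 0],
    [0, 0, 0, 3.5, 0],
    [0, 0, 0, 3, 0],
    [0, 0, 0, 1, 0],
    [0, 0, 0, 0, 0],
    [0, 0, 0, 0, 0],
    [0, 0, 0, 0, 0]
  ]
}}

```text
time: 46.9
tool_pos: [0.6028, -0.2612, 0.2345]
ee_rot: [-3.114, 1.57, 1.584]
wrist_force: [-0.6, -0.1, 0.2]
width: 0.092
```

Run:
```python
from h import *
from bench import robot
import pickle
go(.6035,-.2625,.080,-1.1)
s=robot.snapshot("wrist");t=robot.snapshot("scene");pickle.dump((s,t),open("s5.pkl","wb"))
# label finder in wrist image: bright low-sat blobs
hsv=cv2.cvtColor(s["image"],cv2.COLOR_RGB2HSV)
for n,lo,hi,z in(("blue",(100,120,60),(125,255,255),.1195),):
    m=cv2.inRange(hsv,lo,hi);c=max(cv2.findContours(m,0,1)[0],key=cv2.contourArea);print(n,cv2.boundingRect(c),world(s,cv2.boxPoints(cv2.minAreaRect(c)),z,1).round(4))
m=cv2.inRange(hsv,(0,0,150),(180,50,255))
for c in cv2.findContours(m,0,1)[0]:
    if cv2.contourArea(c)>300:print(cv2.boundingRect(c),world(s,cv2.boxPoints(cv2.minAreaRect(c)),.1275,1).round(3).tolist())
```

```text
t 46.9 pos [ 0.6028 -0.2612  0.2345] yaw -0.87 turn 0.23 shift cm [15.45  0.07  0.13] q6 [-28. -28.] F [-0.6 -0.1  0.2] w 0.092
blue (219, 24, 31, 117) [[ 0.5722 -0.1143  0.1195]
 [ 0.5971 -0.1142  0.1195]
 [ 0.5976 -0.2139  0.1195]
 [ 0.5703 -0.2142  0.1195]]
(127, 333, 111, 15) [[0.457, -0.424, 0.128], [0.578, -0.417, 0.128], [0.579, -0.432, 0.128], [0.456, -0.439, 0.128]]
(83, 52, 38, 44) [[0.455, -0.136, 0.128], [0.483, -0.133, 0.128], [0.483, -0.171, 0.128], [0.454, -0.174, 0.128]]
(226, 25, 71, 208) [[0.564, -0.301, 0.128], [0.588, -0.116, 0.128], [0.647, -0.121, 0.128], [0.633, -0.309, 0.128]]
(295, 0, 23, 215) [[0.639, -0.286, 0.128], [0.644, -0.099, 0.128], [0.659, -0.1, 0.128], [0.657, -0.287, 0.128]]
(254, 0, 17, 23) [[0.603, -0.099, 0.128], [0.616, -0.099, 0.128], [0.616, -0.115, 0.128], [0.603, -0.115, 0.128]]
(200, 0, 21, 173) [[0.556, -0.098, 0.128], [0.572, -0.098, 0.128], [0.57, -0.243, 0.128], [0.551, -0.243, 0.128]]
```

Call:
{"name": "carry_out", "arguments": {
  "targets": [
    [0, 2, 0, 0, 0.2],
    [0, 3.5, 0, 0, 0],
    [0, 3.5, 0, 0, 0],
    [0, 3.5, 0, 0, 0],
    [0, 2, 0, 0, 0],
    [0, 0.9, 0, 0, 0],
    [0, 0, 0, 0, 0],
    [1, 0, 0, 0, 0],
    [1, 0, 0, 0, 0],
    [1, 0, 0, 0, 0],
    [1, 0, 0, 0, 0],
    [1, 0, 0, 0, 0],
    [1, 0, 0, 0, 0],
    [1, 0, 0, 0, 0]
  ]
}}

```text
time: 48.4
tool_pos: [0.6036, -0.2631, 0.0816]
ee_rot: [1.186, 1.568, -0.405]
wrist_force: [2.2, -0.4, 3.0]
width: 0.06
```

Call:
{"name": "carry_out", "arguments": {
  "targets": [
    [1, -0.5, 0, 0, 0],
    [1, -1.5, 0, 0, 0],
    [1, -2, 0, 0, 0],
    [1, -2.5, 0, 0, 0],
    [1, -3, 0, 0, 0],
    [1, -3, 0, 0, 0],
    [1, -1.5, 0, 0, 0],
    [1, 0, 0, 0, -1],
    [1, 0, -1.6, -2, 0],
    [1, 0, -2.5, -3, 0],
    [1, 0, -2.5, -3, 0],
    [1, 0, -2.5, -3, 0],
    [1, 0, -2.5, -3, 0],
    [1, 0, -2.5, -3, 0],
    [1, 0, -2.4, -3, 0],
    [1, 0, 0, 0, 0],
    [1, 0, 0, 0, 0],
    [1, 0, 0, 0, 0]
  ]
}}

```text
time: 50.2
tool_pos: [0.4383, -0.0627, 0.2194]
ee_rot: [-1.497, 1.569, -3.071]
wrist_force: [-0.3, 0.5, -2.5]
width: 0.0597
```

Run:
```python
from h import *
go(.4385,-.063,.0215,0)
```

```text
t 50.2 pos [ 0.4383 -0.0627  0.2194] yaw -0.19 turn -0.19 shift cm [19.79  0.06  0.03] q6 [-15. -15.] F [-0.3  0.5 -2.5] w 0.0597
```

Call:
{"name": "carry_out", "arguments": {
  "targets": [
    [1, 2, 0, 0, -0.2],
    [1, 3, 0, 0, 0],
    [1, 3, 0, 0, 0],
    [1, 3, 0, 0, 0],
    [1, 3, 0, 0, 0],
    [1, 2.5, 0, 0, 0],
    [1, 1.5, 0, 0, 0],
    [1, 0.8, 0, 0, 0],
    [1, 0.4, 0, 0, 0],
    [1, 0, 0, 0, 0],
    [1, 0, 0, 0, 0]
  ]
}}

```text
time: 51.3
tool_pos: [0.4392, -0.0627, 0.0294]
ee_rot: [1.235, 1.569, -0.336]
wrist_force: [0.6, -0.0, -1.1]
width: 0.0601
```

Call:
{"name": "carry_out", "arguments": {
  "targets": [
    [1, 0.2, 0, 0, 0],
    [1, 0.2, 0, 0, 0],
    [1, 0.1, 0, 0, 0],
    [1, 0.1, 0, 0, 0],
    [1, 0, 0, 0, 0]
  ]
}}

```text
time: 51.8
tool_pos: [0.4381, -0.0621, 0.0223]
ee_rot: [-1.645, 1.571, 3.068]
wrist_force: [0.2, 0.3, -2.2]
width: 0.0595
```

Call:
{"name": "carry_out", "arguments": {
  "targets": [
    [1, 0.1, 0, 0, 0],
    [1, 0.1, 0, 0, 0],
    [1, 0, 0, 0, 0],
    [0.15, 0, 0, 0, 0],
    [0.15, 0, 0, 0, 0],
    [0.15, 0, 0, 0, 0],
    [0.15, 0, 0, 0, 0],
    [0.15, 0, 0, 0, 0],
    [0.15, -1, 0, 0, 0],
    [0.15, -2.5, 0, 0, 0],
    [0.15, -3.5, 0, 0, 0],
    [0.15, -4, 0, 0, 0],
    [0.15, -4, 0, 0, 0],
    [1, -4, 0, 0, 0],
    [1, -2, 0, 0, 0],
    [1, 0, 0, 0, 0],
    [1, 0, 0, 0, 0]
  ]
}}

```text
time: 53.5
tool_pos: [0.4381, -0.0622, 0.2304]
ee_rot: [1.07, 1.57, -0.501]
wrist_force: [-0.4, 0.4, -1.4]
width: 0.0512
```

```bash
cat >> h.py <<'E'
def blobs():
    "top view: blue parcel top extent, tray green, and label-bright blobs on lane/tray"
    from bench import robot
    t=robot.snapshot("top");hsv=cv2.cvtColor(t["image"],cv2.COLOR_RGB2HSV)
    m=cv2.inRange(hsv,(100,120,60),(125,255,255));m[:130]=0;m[:,:150]=0
    for c in cv2.findContours(m,0,1)[0]:
        if cv2.contourArea(c)>80:print("blue on lane",world(t,cv2.boxPoints(cv2.minAreaRect(c)),.1195,1).round(3).tolist(),"tray",world(t,cv2.minAreaRect(c)[0],.058,1).round(3).tolist())
    m=cv2.inRange(hsv,(0,0,165),(180,45,255));m[:150]=0;m[260:]=0;m[:,:140]=0;m[:,345:]=0
    for c in cv2.findContours(m,0,1)[0]:
        if cv2.contourArea(c)>60:
            q=cv2.minAreaRect(c);print("bright",np.round(q[0]),np.round(q[1]),"lane",world(t,q[0],.1235,1).round(3).tolist(),"tray",world(t,q[0],.062,1).round(3).tolist())
    return t
E
python3 - <<'E'
from h import *
go(.606,.005,.235,-1.1)
t=blobs()
E
```

```text
t 53.5 pos [ 0.4381 -0.0622  0.2304] yaw 0.03 turn 1.13 shift cm [-0.46 16.66 -7.04] q6 [-15. -15.] F [-0.4  0.4 -1.4] w 0.0512
blue on lane [[0.596, -0.111, 0.119], [0.597, -0.21, 0.119], [0.572, -0.21, 0.119], [0.571, -0.111, 0.119]] tray [[0.591, -0.168, 0.058]]
blue on lane [[0.639, -0.114, 0.119], [0.64, -0.21, 0.119], [0.615, -0.21, 0.119], [0.614, -0.114, 0.119]] tray [[0.637, -0.169, 0.058]]
bright [150. 241.] [36. 19.] lane [[0.397, 0.293, 0.123]] tray [[0.395, 0.307, 0.062]]
bright [285. 173.] [62. 11.] lane [[0.609, -0.117, 0.123]] tray [[0.617, -0.122, 0.062]]
bright [248. 178.] [188.  25.] lane [[0.591, -0.004, 0.123]] tray [[0.598, -0.004, 0.062]]
bright [249. 158.] [186.   5.] lane [[0.653, -0.005, 0.123]] tray [[0.664, -0.005, 0.062]]
```

Call:
{"name": "carry_out", "arguments": {
  "targets": [
    [1, 0, 0, 0, 1.13],
    [1, 0, 3.3, -1.45, 0],
    [1, 0, 3.3, -1.5, 0],
    [1, 0, 3.3, -1.5, 0],
    [1, 0, 3.3, -1.5, 0],
    [1, 0, 3.3, -1.5, 0],
    [1, 0, 0, 0, 0],
    [1, 0, 0, 0, 0]
  ]
}}

```text
time: 54.35
tool_pos: [0.604, 0.0093, 0.2277]
ee_rot: [-1.552, 1.566, -3.141]
wrist_force: [0.1, 0.3, -0.0]
width: 0.0006
```

```bash
python3 -c "
from h import *
go(.606,.008,.085,-1.1)"
```

```text
t 54.35 pos [0.604  0.0093 0.2277] yaw -1.09 turn 0.01 shift cm [14.27  0.28  0.13] q6 [-4. -3.] F [ 0.1  0.3 -0. ] w 0.0006
```

Call:
{"name": "carry_out", "arguments": {
  "targets": [
    [1, 3, 0.2, 0, 0],
    [1, 3, 0, 0, 0],
    [1, 3, 0, 0, 0],
    [1, 3, 0, 0, 0],
    [1, 2.2, 0, 0, 0],
    [1, 0, 0, 0.5, 0],
    [1, 0, 0, 0.5, 0],
    [1, 0, 0, 0.5, 0],
    [1, 0, 0, 0.5, 0],
    [1, 0, 0, 0.5, 0],
    [1, 0, 0, 0.5, 0],
    [1, 0, 0, 0.5, 0],
    [1, 0, 0, 0.5, 0],
    [1, 0, 0, 0.5, 0],
    [1, 0, 0, 0.5, 0],
    [1, 0, 0, 0.5, 0],
    [1, 0, 0, 0.5, 0],
    [1, 0, 0, 0.5, 0],
    [1, 0, 0, 0.5, 0],
    [1, 0, 0, 0.5, 0]
  ]
}}

```text
time: 56.35
tool_pos: [0.6051, -0.0664, 0.0884]
ee_rot: [-1.04, 1.571, -2.63]
wrist_force: [0.7, 0.0, 0.4]
width: 0.0004
```

Call:
{"name": "carry_out", "arguments": {
  "targets": [
    [1, 0, 0, 0.5, 0],
    [1, 0, 0, 0.5, 0],
    [1, 0, 0, 0.5, 0],
    [1, 0, 0, 0.4, 0],
    [1, 0, 0, 0.3, 0],
    [1, 0, 0, 0.3, 0],
    [1, 0, 0, 0.3, 0],
    [1, 0, 0, 0.3, 0],
    [1, 0, 0, 0, 0],
    [1, 0, 0, 0, 0]
  ]
}}

```text
time: 57.35
tool_pos: [0.6046, -0.097, 0.0885]
ee_rot: [0.891, 1.571, -0.7]
wrist_force: [-0.4, -0.2, -0.0]
width: 0.0008
```

Call:
{"name": "carry_out", "arguments": {
  "targets": [
    [1, 0, 0, 0.2, 0],
    [1, 0, 0, 0.2, 0],
    [1, 0, 0, 0.2, 0],
    [1, 0, 0, 0.2, 0],
    [1, 0, 0, 0, 0],
    [1, 0, 0, 0, 0]
  ]
}}

```text
time: 57.95
tool_pos: [0.605, -0.101, 0.0886]
ee_rot: [2.996, 1.564, 1.408]
wrist_force: [1.1, 9.2, 1.2]
width: 0.0002
```

Call:
{"name": "carry_out", "arguments": {
  "targets": [
    [1, 0, 0, -0.3, 0],
    [1, 0, 0, -0.3, 0],
    [1, 0, 0, -0.8, 0],
    [1, -2, 0, -0.6, 0],
    [1, -3.5, 0, 0, 0],
    [1, -3.5, 0, 0, 0],
    [1, -3.5, 0, 0, 0],
    [1, -2, 0, 0, 0],
    [0, 0, 0, 1.7, 0],
    [0, 0, 0, 3, 0],
    [0, 0, 0, 3.5, 0],
    [0, 0, 0, 3.5, 0],
    [0, 0, 0, 3.5, 0],
    [0, 0, 0, 1.8, 0],
    [0, 0, 0, 0, 0],
    [0, 0, 0, 0, 0],
    [0, 0, 0, 0, 0]
  ]
}}

```text
time: 59.65
tool_pos: [0.6017, -0.2534, 0.2334]
ee_rot: [-2.914, 1.57, 1.781]
wrist_force: [-0.1, 0.1, 0.5]
width: 0.0689
```

```bash
cat >> h.py <<'E'
def wblue():
    from bench import robot
    s=robot.snapshot("wrist");hsv=cv2.cvtColor(s["image"],cv2.COLOR_RGB2HSV)
    m=cv2.inRange(hsv,(100,120,60),(125,255,255))
    for c in cv2.findContours(m,0,1)[0]:
        if cv2.contourArea(c)>200:print("wblue",world(s,cv2.boxPoints(cv2.minAreaRect(c)),.1195,1).round(3).tolist())
    return s
E
python3 - <<'E'
from h import *
go(.6035,-.2555,.078,-1.1);wblue()
E
```

```text
t 59.65 pos [ 0.6017 -0.2534  0.2334] yaw -1.01 turn 0.09 shift cm [15.54  0.18  0.22] q6 [-28. -27.] F [-0.1  0.1  0.5] w 0.0689
wblue [[0.61, -0.303, 0.12], [0.611, -0.204, 0.12], [0.636, -0.205, 0.12], [0.637, -0.303, 0.12]]
wblue [[0.571, -0.203, 0.12], [0.595, -0.203, 0.12], [0.596, -0.302, 0.12], [0.569, -0.303, 0.12]]
```

Call:
{"name": "carry_out", "arguments": {
  "targets": [
    [0, 0, 0.2, 0, 0],
    [0, 0, 0, 0, 0],
    [0, 0, 0, 0, 0],
    [0, 3, 0, 0, 0],
    [0, 3.5, 0, 0, 0],
    [0, 3.5, 0, 0, 0],
    [0, 3, 0, 0, 0],
    [0, 1.7, 0, 0, 0],
    [0, 0.8, 0, 0, 0],
    [0, 0, 0, 0, 0],
    [1, 0, 0, 0, 0],
    [1, 0, 0, 0, 0],
    [1, 0, 0, 0, 0],
    [1, 0, 0, 0, 0],
    [1, 0, 0, 0, 0],
    [1, 0, 0, 0, 0],
    [1, 0, 0, 0, 0]
  ]
}}

```text
time: 61.4
tool_pos: [0.6038, -0.2553, 0.0796]
ee_rot: [0.906, 1.569, -0.684]
wrist_force: [-1.5, -0.1, 6.2]
width: 0.0654
```

Call:
{"name": "carry_out", "arguments": {
  "targets": [
    [1, -0.5, 0, 0, 0],
    [1, -1.5, 0, 0, 0],
    [1, -2, 0, 0, 0],
    [1, -2.5, 0, 0, 0],
    [1, -3, 0, 0, 0],
    [1, -3, 0, 0, 0],
    [1, -1.5, 0, 0, -1],
    [1, 0, -1.5, -2.7, 0],
    [1, 0, -1.66, -3, 0],
    [1, 0, -1.66, -3, 0],
    [1, 0, -1.66, -3, 0],
    [1, 0, -1.66, -3, 0],
    [1, 0, -1.66, -3, 0],
    [1, 0, -1.66, -3, 0],
    [1, 0, -1.66, -3, 0],
    [1, 0, -1.66, -3, 0],
    [1, 0, -1.66, -3, 0],
    [1, 0, 0, 0, 0],
    [1, 0, 0, 0, 0],
    [1, 0, 0, 0, 0]
  ]
}}

```text
time: 63.4
tool_pos: [0.4399, 0.0418, 0.2181]
ee_rot: [-0.72, 1.57, -2.293]
wrist_force: [-0.2, -1.3, -2.8]
width: 0.0657
```

Run:
```python
from h import *
go(.4385,.0407,.021,0)
```

```text
t 63.4 pos [0.4399 0.0418 0.2181] yaw -0.12 turn -0.12 shift cm [19.71 -0.13  0.1 ] q6 [-2. -2.] F [-0.2 -1.3 -2.8] w 0.0657
```

Call:
{"name": "carry_out", "arguments": {
  "targets": [
    [1, 2, -0.1, 0, -0.1],
    [1, 3, 0, 0, 0],
    [1, 3, 0, 0, 0],
    [1, 3, 0, 0, 0],
    [1, 3, 0, 0, 0],
    [1, 2.5, 0, 0, 0],
    [1, 1.5, 0, 0, 0],
    [1, 0.8, 0, 0, 0],
    [1, 0.4, 0, 0, 0],
    [1, 0, 0, 0, 0],
    [1, 0, 0, 0, 0]
  ]
}}

```text
time: 64.5
tool_pos: [0.4397, 0.0421, 0.0275]
ee_rot: [1.473, 1.569, -0.098]
wrist_force: [0.2, 0.6, -3.1]
width: 0.0658
```

Call:
{"name": "carry_out", "arguments": {
  "targets": [
    [1, 0.2, 0, 0, 0],
    [1, 0.1, 0, 0, 0],
    [1, 0.1, 0, 0, 0],
    [1, 0, 0, 0, 0],
    [1, 0, 0, 0, 0]
  ]
}}

```text
time: 65.0
tool_pos: [0.4387, 0.0424, 0.0225]
ee_rot: [0.716, 1.571, -0.855]
wrist_force: [-0.6, -0.1, -3.6]
width: 0.0657
```

Call:
{"name": "carry_out", "arguments": {
  "targets": [
    [1, 0.1, 0, 0, 0],
    [1, 0.1, 0, 0, 0],
    [1, 0.1, 0, 0, 0],
    [1, 0, 0, 0, 0],
    [0.15, 0, 0, 0, 0],
    [0.15, 0, 0, 0, 0],
    [0.15, 0, 0, 0, 0],
    [0.15, 0, 0, 0, 0],
    [0.15, 0, 0, 0, 0],
    [0.15, -1, 0, 0, 0],
    [0.15, -2.5, 0, 0, 0],
    [0.15, -3.5, 0, 0, 0],
    [0.15, -4, 0, 0, 0],
    [0.15, -4, 0, 0, 0],
    [1, -4, 0, 0, 0],
    [1, -2, 0, 0, 0],
    [1, 0, 0, 0, 0],
    [1, 0, 0, 0, 0]
  ]
}}

```text
time: 66.8
tool_pos: [0.4386, 0.0424, 0.2294]
ee_rot: [1.184, 1.57, -0.387]
wrist_force: [0.1, 0.1, 0.6]
width: 0.0511
```

Run:
```python
from h import *
go(.604,-.083,.235,-1.1)
t=blobs();wblue()
# black parcel on the lane: dark pixels
m=cv2.inRange(cv2.cvtColor(t["image"],cv2.COLOR_RGB2GRAY),0,60);m[:160]=0;m[188:]=0;m[:,:150]=0;m[:,338:]=0
for c in cv2.findContours(m,0,1)[0]:
    if cv2.contourArea(c)>60:print("dark",cv2.boundingRect(c),world(t,cv2.boxPoints(cv2.minAreaRect(c)),.1255,1).round(3).tolist())
```

```text
t 66.8 pos [0.4386 0.0424 0.2294] yaw -0.0 turn 1.1 shift cm [-0.56 16.78 12.22] q6 [-2. -2.] F [0.1 0.1 0.6] w 0.0511
bright [290. 240.] [10. 14.] lane [[0.403, -0.132, 0.123]] tray [[0.401, -0.138, 0.062]]
bright [150. 241.] [36. 19.] lane [[0.397, 0.293, 0.123]] tray [[0.395, 0.307, 0.062]]
bright [268. 228.] [18. 23.] lane [[0.438, -0.063, 0.123]] tray [[0.439, -0.066, 0.062]]
bright [298. 172.] [11. 28.] lane [[0.61, -0.157, 0.123]] tray [[0.618, -0.164, 0.062]]
bright [248. 178.] [188.  26.] lane [[0.591, -0.004, 0.123]] tray [[0.599, -0.004, 0.062]]
bright [249. 158.] [186.   5.] lane [[0.653, -0.005, 0.123]] tray [[0.664, -0.005, 0.062]]
wblue [[0.444, 0.098, 0.12], [0.464, 0.098, 0.12], [0.466, 0.017, 0.12], [0.445, 0.017, 0.12]]
wblue [[0.41, 0.098, 0.12], [0.431, 0.099, 0.12], [0.433, 0.016, 0.12], [0.411, 0.015, 0.12]]
wblue [[0.532, 0.071, 0.12], [0.535, 0.205, 0.12], [0.537, 0.205, 0.12], [0.535, 0.07, 0.12]]
dark (278, 162, 35, 25) [[0.571, -0.091, 0.125], [0.643, -0.095, 0.125], [0.638, -0.204, 0.125], [0.566, -0.199, 0.125]]
```

Run:
```python
from h import *
from bench import robot
import pickle
s=robot.snapshot("scene");t=robot.snapshot("top");pickle.dump((s,t),open("s6.pkl","wb"))
a=cv2.resize(s["image"][130:230,140:340],(600,300),interpolation=cv2.INTER_CUBIC)
b=cv2.resize(t["image"][150:250,150:350],(600,300),interpolation=cv2.INTER_CUBIC)
cv2.imwrite("pics/m4.png",np.vstack([a,b])[:,:,::-1])
```

```text
(no output)
```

View pics/m4.png

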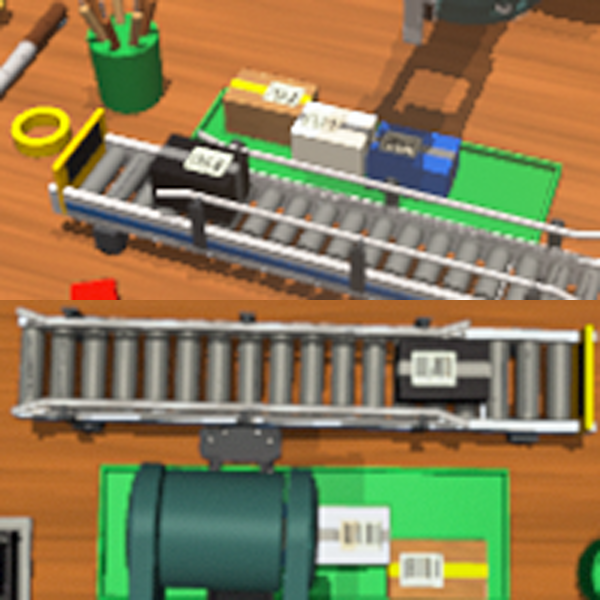

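Brown was knocked about 37 mm towards -x inside the tray: its label is now at lower-panel (421,568), about (0.403,-0.138). It still looks flat and inside the tray. White and blue stand in the tray, and black is 10 cm from the stop. I'll continue with black and check brown afterwards.

Call:
{"name": "carry_out", "arguments": {
  "targets": [
    [1, 0, 0, 0, 1.1],
    [1, 0, 3.3, 2.4, 0],
    [1, 0, 3.3, 2.4, 0],
    [1, 0, 3.3, 2.4, 0],
    [1, 0, 3.4, 2.4, 0],
    [1, 0, 3.3, 2.4, 0],
    [1, 0, 0, 0, 0],
    [1, 0, 0, 0, 0],
    [1, 0, 0, 0, 0]
  ]
}}

```text
time: 67.9
tool_pos: [0.6017, -0.0801, 0.2294]
ee_rot: [-2.058, 1.57, 2.636]
wrist_force: [0.8, 0.3, 0.2]
width: 0.0006
```

```bash
python3 -c "
from h import *
go(.605,-.083,.085,-1.1)"
```

```text
t 67.9 pos [ 0.6017 -0.0801  0.2294] yaw -1.09 turn 0.01 shift cm [14.44  0.35  0.29] q6 [-13. -12.] F [0.8 0.3 0.2] w 0.0006
```

Call:
{"name": "carry_out", "arguments": {
  "targets": [
    [1, 3, 0.25, 0, 0],
    [1, 3, 0, 0, 0],
    [1, 3, 0, 0, 0],
    [1, 3, 0, 0, 0],
    [1, 2.2, 0, 0, 0],
    [1, 0, 0, 0.5, 0],
    [1, 0, 0, 0.5, 0],
    [1, 0, 0, 0.5, 0],
    [1, 0, 0, 0.5, 0],
    [1, 0, 0, 0.5, 0],
    [1, 0, 0, 0.5, 0],
    [1, 0, 0, 0.5, 0],
    [1, 0, 0, 0.5, 0],
    [1, 0, 0, 0.5, 0],
    [1, 0, 0, 0.5, 0],
    [1, 0, 0, 0.5, 0],
    [1, 0, 0, 0.5, 0],
    [1, 0, 0, 0.5, 0],
    [1, 0, 0, 0.5, 0],
    [1, 0, 0, 0.5, 0]
  ]
}}

```text
time: 69.9
tool_pos: [0.6034, -0.1563, 0.0875]
ee_rot: [-0.644, 1.571, -2.234]
wrist_force: [-0.3, -0.6, 0.5]
width: -0.0001
```

Call:
{"name": "carry_out", "arguments": {
  "targets": [
    [1, 0, 0, 0.5, 0],
    [1, 0, 0, 0.5, 0],
    [1, 0, 0, 0.5, 0],
    [1, 0, 0, 0.5, 0],
    [1, 0, 0, 0.5, 0],
    [1, 0, 0, 0.5, 0],
    [1, 0, 0, 0.3, 0],
    [1, 0, 0, 0.3, 0],
    [1, 0, 0, 0.3, 0],
    [1, 0, 0, 0.2, 0],
    [1, 0, 0, 0, 0],
    [1, 0, 0, 0, 0]
  ]
}}

```text
time: 71.1
tool_pos: [0.6026, -0.1968, 0.0875]
ee_rot: [-0.94, 1.571, -2.53]
wrist_force: [0.4, -0.3, -0.3]
width: 0.0002
```

Call:
{"name": "carry_out", "arguments": {
  "targets": [
    [1, 0, 0, 0.2, 0],
    [1, 0, 0, 0.2, 0],
    [1, 0, 0, 0.2, 0],
    [1, 0, 0, 0.2, 0],
    [1, 0, 0, 0, 0],
    [1, 0, 0, 0, 0]
  ]
}}

```text
time: 71.7
tool_pos: [0.6033, -0.2012, 0.0876]
ee_rot: [2.936, 1.564, 1.348]
wrist_force: [2.1, 7.9, 0.8]
width: 0.0008
```

Call:
{"name": "carry_out", "arguments": {
  "targets": [
    [1, 0, 0, -0.3, 0],
    [1, 0, 0, -0.3, 0],
    [1, 0, 0, -0.8, 0],
    [1, -2, 0, -0.6, 0],
    [1, -3.5, 0, 0, 0],
    [1, -3.5, 0, 0, 0],
    [1, -3.5, 0, 0, 0],
    [0, -2, 0, 0, 0],
    [0, 0, 0, 1.8, 0],
    [0, 0, 0, 2, 0],
    [0, 0, 0, 2, 0],
    [0, 0, 0, 1.2, 0],
    [0, 0, 0, 0, 0],
    [0, 0, 0, 0, 0],
    [0, 0, 0, 0, 0],
    [0, 0, 0, 0, 0]
  ]
}}

```text
time: 73.3
tool_pos: [0.6017, -0.2541, 0.2326]
ee_rot: [1.793, 1.571, 0.204]
wrist_force: [-0.6, 0.9, -0.4]
width: 0.0688
```

Run:
```python
from h import *
from bench import robot
go(.603,-.2575,.080,-1.1)
t=blobs()
s=robot.snapshot("wrist");np.set_printoptions(suppress=True)
m=cv2.inRange(cv2.cvtColor(s["image"],cv2.COLOR_RGB2HSV),(0,0,165),(180,50,255))
for c in cv2.findContours(m,0,1)[0]:
    if cv2.contourArea(c)>150:
        q=cv2.minAreaRect(c);print(cv2.boundingRect(c),world(s,q[0],.1255,1).round(3).tolist(),world(s,q[0],.0645,1).round(3).tolist())
```

```text
t 73.3 pos [ 0.6017 -0.2541  0.2326] yaw -1.05 turn 0.05 shift cm [15.26  0.14  0.34] q6 [-28. -27.] F [-0.6  0.9 -0.4] w 0.0688
blue on lane [[0.428, 0.084, 0.119], [0.429, -0.007, 0.119], [0.408, -0.007, 0.119], [0.407, 0.084, 0.119]] tray [[0.417, 0.04, 0.058]]
blue on lane [[0.468, 0.085, 0.119], [0.468, -0.007, 0.119], [0.447, -0.007, 0.119], [0.446, 0.084, 0.119]] tray [[0.458, 0.041, 0.058]]
bright [234. 228.] [ 9. 29.] lane [[0.439, 0.04, 0.123]] tray [[0.439, 0.042, 0.062]]
bright [150. 241.] [36. 19.] lane [[0.397, 0.293, 0.123]] tray [[0.395, 0.307, 0.062]]
bright [265. 228.] [18. 28.] lane [[0.438, -0.056, 0.123]] tray [[0.438, -0.058, 0.062]]
bright [234. 178.] [ 28. 160.] lane [[0.591, 0.04, 0.123]] tray [[0.598, 0.043, 0.062]]
bright [243. 158.] [174.   5.] lane [[0.654, 0.013, 0.123]] tray [[0.664, 0.014, 0.062]]
(152, 339, 87, 12) [[0.53, -0.429, 0.126]] [[0.514, -0.482, 0.064]]
(246, 187, 17, 28) [[0.599, -0.264, 0.126]] [[0.598, -0.283, 0.064]]
(476, 146, 17, 17) [[0.815, -0.223, 0.126]] [[0.86, -0.232, 0.064]]
(244, 145, 37, 41) [[0.607, -0.23, 0.126]] [[0.608, -0.24, 0.064]]
(222, 132, 72, 5) [[0.603, -0.201, 0.126]] [[0.604, -0.205, 0.064]]
(497, 114, 15, 17) [[0.828, -0.194, 0.126]] [[0.876, -0.197, 0.064]]
(466, 114, 17, 18) [[0.8, -0.194, 0.126]] [[0.843, -0.197, 0.064]]
(220, 111, 78, 11) [[0.605, -0.185, 0.126]] [[0.605, -0.186, 0.064]]
(220, 82, 71, 8) [[0.602, -0.159, 0.126]] [[0.602, -0.154, 0.064]]
(48, 50, 37, 34) [[0.438, -0.14, 0.126]] [[0.403, -0.132, 0.064]]
(297, 0, 22, 221) [[0.65, -0.181, 0.126]] [[0.66, -0.181, 0.064]]
(201, 0, 90, 174) [[0.593, -0.16, 0.126]] [[0.591, -0.156, 0.064]]
(60, 0, 64, 38) [[0.466, -0.103, 0.126]] [[0.437, -0.087, 0.064]]
```

Run:
```python
from h import *
from bench import robot
s=robot.snapshot("wrist");im=s["image"]
print([(r,im[r,236].tolist()) for r in range(125,215,4)])
print([(r,im[r,253].tolist()) for r in range(136,250,5)])
for r in(137,145,167,186,215,230,240):print(r,world(s,[(250,r)],.1255,1).round(4)[0][:2])
```

```text
[(125, [130, 130, 125]), (129, [188, 125, 82]), (133, [246, 247, 248]), (137, [107, 106, 104]), (141, [18, 12, 19]), (145, [33, 33, 34]), (149, [66, 61, 67]), (153, [69, 67, 66]), (157, [61, 59, 61]), (161, [68, 66, 67]), (165, [49, 49, 50]), (169, [34, 33, 32]), (173, [41, 39, 40]), (177, [32, 31, 31]), (181, [28, 26, 30]), (185, [24, 25, 28]), (189, [34, 33, 34]), (193, [31, 26, 31]), (197, [29, 23, 27]), (201, [21, 15, 21]), (205, [19, 23, 23]), (209, [26, 25, 28]), (213, [37, 36, 37])]
[(136, [122, 122, 121]), (141, [31, 32, 34]), (146, [73, 70, 71]), (151, [72, 69, 71]), (156, [72, 72, 70]), (161, [245, 244, 235]), (166, [243, 241, 228]), (171, [196, 190, 174]), (176, [191, 186, 167]), (181, [151, 142, 132]), (186, [121, 117, 105]), (191, [179, 173, 158]), (196, [243, 240, 230]), (201, [246, 244, 236]), (206, [65, 64, 65]), (211, [67, 64, 63]), (216, [34, 34, 34]), (221, [28, 28, 33]), (226, [31, 34, 29]), (231, [53, 49, 54]), (236, [54, 51, 50]), (241, [215, 141, 97]), (246, [216, 144, 99])]
137 [ 0.5964 -0.2035]
145 [ 0.5962 -0.2108]
167 [ 0.5957 -0.2314]
186 [ 0.5953 -0.2499]
215 [ 0.5946 -0.2793]
230 [ 0.5942 -0.2951]
240 [ 0.594  -0.3059]
```

Black is at the stop, centred near y = -0.2575 (label rows 159..204 give -0.2455). I'll grip it.

Call:
{"name": "carry_out", "arguments": {
  "targets": [
    [0, 0, 0.15, 0.3, 0],
    [0, 0, 0, 0, 0],
    [0, 0, 0, 0, 0],
    [0, 3, 0, 0, 0],
    [0, 3.5, 0, 0, 0],
    [0, 3.5, 0, 0, 0],
    [0, 3, 0, 0, 0],
    [0, 1.6, 0, 0, 0],
    [0, 0.7, 0, 0, 0],
    [0, 0, 0, 0, 0],
    [1, 0, 0, 0, 0],
    [1, 0, 0, 0, 0],
    [1, 0, 0, 0, 0],
    [1, 0, 0, 0, 0],
    [1, 0, 0, 0, 0],
    [1, 0, 0, 0, 0],
    [1, 0, 0, 0, 0]
  ]
}}

```text
time: 75.15
tool_pos: [0.604, -0.2582, 0.0808]
ee_rot: [1.206, 1.568, -0.384]
wrist_force: [3.4, -0.7, 3.6]
width: 0.0619
```

Call:
{"name": "carry_out", "arguments": {
  "targets": [
    [1, -0.5, 0, 0, 0],
    [1, -1.5, 0, 0, 0],
    [1, -2, 0, 0, 0],
    [1, -2.5, 0, 0, 0],
    [1, -3, 0, 0, 0],
    [1, -3, 0, 0, 0],
    [1, -1.5, 0, 0, -1],
    [1, 0, -1.38, -2.5, 0],
    [1, 0, -1.38, -3.4, 0],
    [1, 0, -1.38, -3.4, 0],
    [1, 0, -1.38, -3.5, 0],
    [1, 0, -1.38, -3.5, 0],
    [1, 0, -1.38, -3.5, 0],
    [1, 0, -1.38, -3.5, 0],
    [1, 0, -1.38, -3.5, 0],
    [1, 0, -1.38, -3.5, 0],
    [1, 0, -1.38, -3.5, 0],
    [1, 0, -1.38, -3.5, 0],
    [1, 0, -1.38, -3, 0],
    [1, 0, 0, 0, 0]
  ]
}}

```text
time: 77.15
tool_pos: [0.4359, 0.1483, 0.2191]
ee_rot: [-2.018, 1.568, 2.699]
wrist_force: [0.9, -1.3, -2.2]
width: 0.0617
```

Call:
{"name": "carry_out", "arguments": {
  "targets": [
    [1, 0, 0, 0, 0],
    [1, 0, 0, 0, 0]
  ]
}}

```text
time: 77.35
tool_pos: [0.4382, 0.1446, 0.2191]
ee_rot: [-0.615, 1.57, -2.189]
wrist_force: [-0.4, -0.3, -2.5]
width: 0.0615
```

Run:
```python
from h import *
from bench import robot
go(.4385,.1485,.021,0)
s=robot.snapshot("wrist")
# tray far (+y) inner edge seen ahead of the parcel
hsv=cv2.cvtColor(s["image"],cv2.COLOR_RGB2HSV)
m=cv2.inRange(hsv,(50,120,40),(75,255,255))
for c in cv2.findContours(m,0,1)[0]:
    if cv2.contourArea(c)>100: print(cv2.boundingRect(c))
r=np.argmax(m>0,axis=0);cols=[c for c in range(200,320,20)];print([(c,r[c],world(s,[(c,r[c])],.018,1).round(4)[0][:2].tolist()) for c in cols])
```

```text
t 77.35 pos [0.4382 0.1446 0.2191] yaw -0.15 turn -0.15 shift cm [19.81  0.05 -0.41] q6 [11. 11.] F [-0.4 -0.3 -2.5] w 0.0615
(255, 347, 52, 22)
(197, 116, 121, 50)
[(200, np.int64(117), [0.37, 0.211]), (220, np.int64(116), [0.3941, 0.2121]), (240, np.int64(116), [0.4182, 0.2121]), (260, np.int64(116), [0.4422, 0.212]), (280, np.int64(117), [0.4662, 0.2108]), (300, np.int64(117), [0.4903, 0.2107])]
```

Call:
{"name": "carry_out", "arguments": {
  "targets": [
    [1, 2, 0, -0.35, -0.1],
    [1, 3, 0, 0, 0],
    [1, 3, 0, 0, 0],
    [1, 3, 0, 0, 0],
    [1, 3, 0, 0, 0],
    [1, 2.5, 0, 0, 0],
    [1, 1.5, 0, 0, 0],
    [1, 0.8, 0, 0, 0],
    [1, 0.4, 0, 0, 0],
    [1, 0.2, 0, 0, 0],
    [1, 0.1, 0, 0, 0],
    [1, 0.1, 0, 0, 0],
    [1, 0, 0, 0, 0],
    [1, 0, 0, 0, 0]
  ]
}}

```text
time: 78.8
tool_pos: [0.4384, 0.149, 0.0239]
ee_rot: [1.655, 1.57, 0.084]
wrist_force: [-0.4, 0.7, -2.0]
width: 0.0618
```

Still hanging freely, so I'll go a little lower and release.

Call:
{"name": "carry_out", "arguments": {
  "targets": [
    [1, 0.1, 0, 0, 0],
    [1, 0.1, 0, 0, 0],
    [1, 0.1, 0, 0, 0],
    [1, 0, 0, 0, 0],
    [0.15, 0, 0, 0, 0],
    [0.15, 0, 0, 0, 0],
    [0.15, 0, 0, 0, 0],
    [0.15, 0, 0, 0, 0],
    [0.15, 0, 0, 0, 0],
    [0.15, -1, 0, 0, 0],
    [0.15, -2.5, 0, 0, 0],
    [0.15, -3.5, 0, 0, 0],
    [0.15, -4, 0, 0, 0],
    [0.15, -4, 0, 0, 0],
    [0.15, -4, 0, 0, 0],
    [0.15, -2, 0, 0, 0],
    [0.15, 0, 0, 0, 0]
  ]
}}

```text
time: 80.5
tool_pos: [0.44, 0.1494, 0.2354]
ee_rot: [1.766, 1.562, 0.195]
wrist_force: [-0.6, -0.2, -0.4]
width: 0.08
```

Run:
```python
from h import *
go(.50,-.20,.32,0)
```

```text
t 80.5 pos [0.44   0.1494 0.2354] yaw -0.0 turn -0.0 shift cm [-8.47  6.08 34.92] q6 [12. 12.] F [-0.6 -0.2 -0.4] w 0.08
```

Call:
{"name": "carry_out", "arguments": {
  "targets": [
    [0.15, -4, 0, 0, 0],
    [0.15, -4, 0, 0, 0],
    [0.15, 0, 0, 3, 0],
    [0.15, 0, 0, 3.5, 0],
    [0.15, 0, 0, 3.5, 0],
    [0.15, 0, 0, 3.5, 0],
    [0.15, 0, 0, 3.5, 0],
    [0.15, 0, 0, 3.5, 0],
    [0.15, 0, 0, 3.5, 0],
    [0.15, 0, -0.8, 3.5, 0],
    [0.15, 0, -0.8, 3.5, 0],
    [0.15, 0, -0.8, 3.5, 0],
    [0.15, 0, -0.8, 3.5, 0],
    [0.15, 0, -0.8, 3.5, 0],
    [0.15, 0, -0.8, 3.5, 0],
    [0.15, 0, -0.8, 3.5, 0],
    [0.15, 0, -0.8, 3.5, 0],
    [0.15, 0, 0, 0, 0]
  ]
}}

```text
time: 82.3
tool_pos: [0.3723, -0.374, 0.3071]
ee_rot: [-2.2, 1.566, 2.508]
wrist_force: [0.7, 0.8, 0.0]
width: 0.0799
```

Run:
```python
from h import *
from bench import robot
import pickle
go(.4,-.3,.3)
t=blobs();s=robot.snapshot("scene");w=robot.snapshot("wrist");pickle.dump((s,t,w),open("s7.pkl","wb"))
# brown parcel top by hue inside tray box of top view
np.set_printoptions(suppress=True)
a=pickle.load(open("s0.pkl","rb"))
im=t["image"].astype(int);d=(np.abs(im-a["top"]["image"].astype(int)).max(2)>40).astype(np.uint8)
for c in cv2.findContours(d,0,1)[0]:
    if cv2.contourArea(c)>40:print("changed",cv2.boundingRect(c))
hsv=cv2.cvtColor(t["image"],cv2.COLOR_RGB2HSV)
g=cv2.inRange(hsv,(45,90,30),(80,255,255));box=np.zeros_like(g);box[206:252,183:320]=255
n=cv2.morphologyEx(((g==0)&(box>0)).astype(np.uint8),cv2.MORPH_OPEN,np.ones((3,3)))
for c in cv2.findContours(n,0,1)[0]:
    if cv2.contourArea(c)>60:
        q=cv2.minAreaRect(c);print("non-green",cv2.boundingRect(c),np.round(q[2],1),world(t,cv2.boxPoints(q),.062,1).round(3)[:,:2].tolist())
cv2.imwrite("pics/f_top.png",t["image"][:,:,::-1])
for r in range(204,256,3):print(r,''.join('G' if g[r,c] else ('Y' if 20<=hsv[r,c,0]<=34 and hsv[r,c,1]>140 and hsv[r,c,2]>170 else 'W' if hsv[r,c,1]<50 and hsv[r,c,2]>150 else 'K' if hsv[r,c,2]<70 else 'B' if 100<hsv[r,c,0]<125 else 'o') for c in range(178,326,2)))
```

```text
t 82.3 pos [ 0.3723 -0.374   0.3071] yaw -0.3 turn 0 shift cm [ 0.72  2.74 -7.41] q6 [-51. -51.] F [0.7 0.8 0. ] w 0.0799
blue on lane [[0.428, 0.087, 0.119], [0.429, -0.007, 0.119], [0.408, -0.007, 0.119], [0.407, 0.087, 0.119]] tray [[0.417, 0.042, 0.058]]
blue on lane [[0.468, 0.088, 0.119], [0.468, -0.007, 0.119], [0.447, -0.007, 0.119], [0.446, 0.087, 0.119]] tray [[0.458, 0.043, 0.058]]
bright [290. 240.] [10. 14.] lane [[0.403, -0.132, 0.123]] tray [[0.401, -0.138, 0.062]]
bright [234. 228.] [ 9. 29.] lane [[0.439, 0.04, 0.123]] tray [[0.439, 0.042, 0.062]]
bright [150. 241.] [36. 19.] lane [[0.397, 0.293, 0.123]] tray [[0.395, 0.307, 0.062]]
bright [200. 228.] [11. 28.] lane [[0.438, 0.142, 0.123]] tray [[0.439, 0.149, 0.062]]
bright [265. 228.] [18. 28.] lane [[0.438, -0.056, 0.123]] tray [[0.438, -0.058, 0.062]]
bright [248. 177.] [188.  28.] lane [[0.596, -0.004, 0.123]] tray [[0.603, -0.004, 0.062]]
bright [249. 158.] [186.   5.] lane [[0.653, -0.005, 0.123]] tray [[0.664, -0.005, 0.062]]
changed (213, 351, 53, 33)
changed (161, 315, 49, 69)
changed (216, 219, 296, 165)
c
[... 1156 characters left out ...]
WWWWWWWoKKKKKGoBBBBBBWWWWWWWBBGWWWWWWWWWWWWWWooooooooooooooooGGGGooo
234 oooGKKKKKKKKKKKKKKKGoBBBBBBBBBBBBBBBGWWWWWWWWWWWWWWooooooooooooooooGGGGooo
237 oooGGGooooooooooooKGoBBBBBBBBBBBBBBBGWWWWWWWWWWWWWWYYWWWWWWWYYYYYYYoGGGooo
240 oooGGGGGGGGGGGGGGGGGGGGGGGGGGGGGGGGGGGGGGGGGGGGGGGGYYWWWWWWWYYYYYYYoGGGooo
243 oooGGGGGGGGGGGGGGGGGGGGGGGGGGGGGGGGGGGGGGGGGGGGGGGGooWWWWWWWoooooooGGGGooo
246 ooGGGGGGGGGGGGGGGGGGGGGGGGGGGGGGGGGGGGGGGGGGGGGGGGGoooooooooooooooooGGGooo
249 ooGGGGGGGGGGGGGGGGGGGGGGGGGGGGGGGGGGGGGGGGGGGGGGGGGoooooooooooooooooGGGooo
252 oooooooooooooooooooooooooooooooooooooooooooooooooooooooooooooooooooooooooo
255 oooooooooooooooooooooooooooooooooooooooooooooooooooooooooooooooooooooooooo
```

Run:
```python
from h import *
import pickle
np.set_printoptions(suppress=True,precision=4)
s,t,w=pickle.load(open("s7.pkl","rb"))
# brown-only cues: yellow tape + label, and the box outline, predicted vs seen in scene view
def corners(cx,cy,tilt):
    # box; tilt about y, +x edge bottom on floor, -x side raised
    P=np.array([[sx*.032,sy*.052,.056] for sx,sy in((-1,-1),(-1,1),(1,1),(1,-1))]);P[:,0]-=.032
    return Ro.from_euler('y',tilt).apply(P)+[cx+.032,cy,.006]
for tl in(0,.19):print("scene",tl,pix(s,corners(.4025,-.156,tl)).round(1).tolist(),"top",pix(t,corners(.4025,-.156,tl)).round(1).tolist())
for n,im in(("scene",s["image"]),("top",t["image"])):
    hsv=cv2.cvtColor(im,cv2.COLOR_RGB2HSV)
    c=pix(s if n=="scene" else t,[[.4025,-.156,.062]])[0].astype(int)
    print(n,c)
    if n=="scene":
        for r in range(c[1]-14,c[1]+22):
            print(r,''.join('G' if 45<h<80 and q>90 else 'Y' if 20<=h<=34 and q>140 and v>150 else 'W' if q<60 and v>140 else 'b' if 5<=h<20 and 100<q and v>125 else 'd' if 5<=h<20 and v<=125 else '.' for h,q,v in hsv[r,c[0]-26:c[0]+30]))
        print("col0",c[0]-26)
```

```text
scene 0 [[220.8, 151.8], [246.3, 157.4], [240.3, 167.8], [214.2, 161.9]] top [[312.0, 249.8], [279.3, 249.6], [279.4, 229.4], [311.9, 229.6]]
scene 0.19 [[219.4, 151.3], [245.2, 156.9], [239.3, 169.8], [213.1, 163.8]] top [[312.5, 246.2], [279.6, 246.0], [279.3, 226.0], [311.8, 226.3]]
scene [230 159]
145 dddddddddddbbbbbbbbbbbbbbbbbbbbbbbbbbbbbbbbbbbbbbbbbbbbb
146 ddddddbbbbbbbbbbbbbbbbbbbbbbbbbbbbbbbbbbbbbbbbbbbbbbbbbb
147 dbbbbbbbbbbbbbbbbbbbbbbbbbbbbbbbbbbbbbbbbbbbbbbbbbbbbbbb
148 bbbbbbbbbbbbbbbbbbbbbbbbbbbbbbbbbbbbbbbbbbbbbbbbbbbbbbbb
149 bbbbbbbbbbbbbbbbbbbbbbbbbbbbbbbbbbbbbbbbbbbbbbbbbbbbbbbb
150 bbbbbbbbbbbbbbbbbbbbbbbbbbbbbbbbbbbbbbbbbbbbbbbbbbbbbbbb
151 bbbbbbbbbbbbbbbbbbbbbbbbbbbbbbbbbbbbbbbbbbbbbbbbbbbbbbbb
152 bbbbbbbbbbbbbbbbbbbbbbbbbbbbbbbbbbbbbbbbbbbbbbbbbbbbbbbb
153 bbbbbbbbbbbbbbbbbbbbbbbbbbbbbbbbbbbbbbbbbbbbbbbbbbbbbbbb
154 bbbbbbbbbbbbbbbbbbbbbbbbbbbbbbbbbbbbbbbbbbbbbbbbbbbbbbbb
155 bbbbbbbbbbbbbbbbbbbbbbbbbbbbbbbbbbbbbbbbbbbbbbbbbbbbbbbb
156 bbbbbbbbbbbbbYYYYbbbbbbbbbbbbbbbbbbbbbbbbbbbbbbbbbbbbbbb
157 bbbbbbbbbbbbbYYYYYYYYbbbbb.WW.bbbbbbbbbbbbbbbbbbbbbbbbbb
158 
[... 721 characters left out ...]
WWWWWW
170 bbbGGGGGGGG.ddddddddddddddddddddddWWWWWWWWWWWWWWWWWWWWWW
171 bb.GGGGGGGG.ddddddddddddddddddddddWWWWWWWWWWWWWWWWWWWWWW
172 bYGGGGGGGGG.dddddddddddddddddddddWWWWWWWWWWWWWWWWWWWWWWW
173 YG..GGGGGGG.dddddddddddddddddddddWWWWWWWWWWWWWWWWWWWWWWW
174 .GWWWGGGGGGGGGG.dddddddddddddddddWWWWWWWWWWWWWWWWWWWWWWW
175 GG.WWWWGGGGGGGGGGGG.dddddddddddddWWWWWWWWWWWWWWWWWWWWWWW
176 GGGGWWWW.GGGGGGGGGGGGGG..ddddddddWWWWWWWWWWWWWWWWWWWWWWW
177 GGGGG.WWWWWGG...GGGGGGGGGGGG.ddddWWWWWWWWWWWWWWWWWWWWWWW
178 GGGGGGG.WWWWWWW..GGGGGGGGGGGGGGG.WWWWWWWWWWWWWWWWWWWWWWW
179 GGGGGGGGG.WWWWWWWWWGGGGGGGGGGGGGGWWWWWWWWWWWWWWWWWWWWWWW
180 GGGGGGGGGGGG.WWWWWWWWWWGGGGGGGGGGWWWWWWWWWWWWWWWWWWWWWWW
col0 204
top [295 239]
```

Run:
```python
from h import *
import pickle
np.set_printoptions(suppress=True,precision=4)
s,t,w=pickle.load(open("s7.pkl","rb"))
for nm,xb,ti in(("flat",.4345,0),("tilt",.4235,.19)):
    r=Ro.from_euler('y',ti)
    for y in(-.208,-.15):
        b=np.array([xb,y,.006]);print(nm,y,"bottom",pix(s,b).round(1)[0],"top",pix(s,b+r.apply([0,0,.056])).round(1)[0],"backtop",pix(s,b+r.apply([-.064,0,.056])).round(1)[0])
def tri(pa,pb):
    A=[];
    o1=s["pose"][:3,3];d1=world(s,[pa],0,1)[0]-o1;o2=t["pose"][:3,3];d2=world(t,[pb],0,1)[0]-o2
    d1/=np.linalg.norm(d1);d2/=np.linalg.norm(d2)
    k=np.linalg.lstsq(np.c_[d1,-d2],o2-o1,rcond=None)[0];p,q=o1+k[0]*d1,o2+k[1]*d2;return (p+q)/2,np.linalg.norm(p-q)
def cen(S,g,z,win=9):
    u=pix(S,[[g[0],g[1],z]])[0].round().astype(int);h=cv2.cvtColor(S["image"],cv2.COLOR_RGB2HSV)
    m=((h[...,1]<70)&(h[...,2]>110)).astype(np.uint8);k=np.zeros_like(m);k[u[1]-win:u[1]+win,u[0]-win:u[0]+win]=1;k&=m
    n,_,st,ce=cv2.connectedComponentsWithStats(k,connectivity=4);i=1+np.argmax(st[1:,4]);return ce[i],st[i]
for n,g,z in(("brown",(.4025,-.139),.062),("blue",(.439,.0255),.058),("black",(.439,.161),.064)):
    a,sa=cen(s,g,z);b,sb=cen(t,g,z);print(n,z,a.round(1),sa,b.round(1),sb,tri(a,b))
```

```text
flat -0.208 bottom [215.2 173.2] top [214.2 161.9] backtop [220.8 151.8]
flat -0.15 bottom [229.3 176.5] top [228.7 165.1] backtop [234.9 154.9]
tilt -0.208 bottom [216.3 171.4] top [214.3 162. ] backtop [220.5 149.6]
tilt -0.15 bottom [230.4 174.7] top [228.7 165.3] backtop [234.7 152.7]
brown 0.062 [234.2 160.9] [228 157  14   9  77] [290.  239.5] [283 234  15  12 173] (array([ 0.4028, -0.1393,  0.0605]), np.float64(0.002223753365202505))
blue 0.058 [273.3 177.6] [265 174  18   9 103] [238.5 227.5] [230 222  18  12 180] (array([0.4398, 0.0255, 0.0561]), np.float64(0.001980959202857464))
black 0.064 [310.3 184.6] [302 180  18  10 122] [195.7 227.5] [187 222  18  12 196] (array([0.439 , 0.1608, 0.0625]), np.float64(0.0026430958504228136))
```

Run:
```python
from h import *
from bench import robot
import pickle
a=pickle.load(open("s0.pkl","rb"))
s=robot.snapshot("scene");c=pix(s,[[.38,.338,.06]])[0].astype(int);x,y=c
d=np.abs(s["image"].astype(int)-a["scene"]["image"].astype(int)).max(2)[y-35:y+30,x-20:x+25]
print("holster diff",d.mean(),(d>50).sum(),d.shape)
D=np.abs(s["image"].astype(int)-a["scene"]["image"].astype(int)).max(2);D=(D>60).astype(np.uint8)
print([cv2.boundingRect(k) for k in cv2.findContours(D,0,1)[0] if cv2.contourArea(k)>25])
robot.close_job()
```

```text
holster diff 4.176410256410256 21 (65, 45)
[(297, 222, 19, 9), (267, 214, 10, 6), (219, 182, 32, 19), (181, 175, 37, 22), (214, 156, 113, 68), (277, 132, 29, 20), (193, 128, 83, 22), (153, 120, 15, 10), (168, 112, 109, 16), (311, 93, 27, 58), (278, 74, 7, 23), (147, 72, 6, 17), (158, 71, 12, 23), (175, 67, 7, 16), (148, 60, 15, 4), (154, 43, 15, 14), (174, 39, 14, 17), (147, 39, 14, 8), (154, 29, 23, 12), (172, 2, 100, 17), (320, 0, 23, 31), (283, 0, 23, 72), (133, 0, 42, 37)]
the job is handed in; nothing more can be done
```

I rolled all four parcels up to the stop and held the scanner still for about 1.5 s over each label: brown, white, blue, then black. I put the scanner back in its holster, brought each parcel to the stop and set it in the green tray. The job is handed in at about 82 s of robot time; it reports no verdict.

- **Parcels:** in the last camera checks all four were in the tray with labels up. Brown, blue and black label heights matched parcels flat on the floor to within 2 mm. I did not measure white's height separately.
- **Brown knocked aside:** while I was placing other parcels, brown was knocked about 37 mm across the tray. It now lies against the wall, at tray x of about -36 mm (limit 50 mm). Its label height and bottom edge matched a parcel lying flat, so I left it there.
- **Scanner and bystanders:** the holster area looked almost the same as at the start. The image differences were around the arm, its shadows, the lane and the tray. I did not measure each bystander's position separately.
- **Not confirmed:** nothing reported the label reads back. They rest on measured positions; by my estimate the scanner was within about 3 mm of each label's middle and roughly 70 to 77 mm above it.

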